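# Pin cover channels onto the weld jig

## Robot

A 6-joint arm with a two-finger parallel gripper is mounted at the origin on the work surface. World frame = base frame: x ahead of the robot, y to its left, z up, the work surface at z = 0. Lengths are in m, angles in rad, forces in N, time in s.
With the tool pointing down it reaches from about 0.425 to 0.95 m from the base axis. Payload 3.5 kg.
Tool frame: the origin (TCP) lies on the front face of the gripper's body, between the roots of the fingers; the fingertips stand 73 mm ahead of it and the grasp point (between the pads) lies 54 mm ahead of it; x points along the fingers, z is the direction in which the jaws open and shut, and the axes are right-handed (so a half turn about x gives the same grasp; the last joint's range is limited). The gripper opens to 85 mm and grips with 20 to 120 N. Pads are 22 mm wide; open, the fingers measure 114 mm over their backs; the gripper's body (76 mm by 85 mm) begins 54 mm behind the grasp point. The pads swing forward as they close: fully open they stand 13 mm farther back than shut.
Start: joints at [-1.256, 0.286, 1.577, -0, 1.279, -0.15], TCP at [0.303, -0.603, 0.304] pointing down, gripper open.
Joint ranges: [-2.77, 2.77], [-0.9, 2.22], [0.21, 2.48], [-1.53, 4.67], [0.24, 2.81], [-2.84, 2.84]. Speed limits (rad/s): [2.79, 2.79, 3.14, 3.14, 3.14, 3.14].

## Interface

Orientations are given as a 3x3 rotation matrix whose columns are the frame's x, y, z axes.
In Python, from cell import manip gives the robot as it stands.
- The arm moves only by the tool send_rows, never from a script. Its argument "moves" is a list of rows, each an object with "hand": the finger opening in m, from 0 to 0.0854; "slide": the shift along the tool's x, y, z in m, a list of three; "twist": the turn about the tool's x in rad. A call has exactly 8 rows; each row is the pose to reach, as a shift and turn from the pose commanded when the call began, along the tool's axes at that moment; what a row does not reach only later rows make up. A row lasts 1/10 s, in which the tool goes at most 50 mm and 8.59 degrees, less where a joint would pass 70% of its speed; a pose out of reach is approached as far as the arm can. A call with a gripper value outside its range is refused whole. The fingers move at their own pace and stop on an object; the grip force is fixed at half the most. Time passes only in rows, so rows that repeat a pose let the fingers close, or fill a call up. It gives the time, the measured TCP pose, the force and the opening at its end, in the units of the state.
- manip.get_obs(): the state, without advancing time (a new reading comes with each control period).
- manip.grab_frame(name): name is "scene" or "top" or "wrist"; returns a dict with "img" (480x640x3 uint8, red, green, blue), "z_map" (480x640 float32, m along the optical axis (not along the pixel's ray), 0 where there is no reading), "vertical_fov" (degrees; the focal length in pixels is half the picture's height over the tangent of half this angle, whatever the lens; pixels are square), "cx", "cy" (the principal point, pixels), "R" (3x3) and "t" (3): a world point X has camera coordinates R X + t; the wrist camera has in their place "mount" (4x4, takes a point from camera to tool coordinates, whose origin is the TCP and whose axes are the tool frame's). Camera axes: x right, y down, z forward; pixel columns grow to the right and rows downward; lengths in m; the calibration is good to about 2 mm. The wrist camera is an equidistant fisheye: a pixel r from the principal point sees the ray r / f radians off the axis. A picture is of the moment at which its call begins: read the wrist's pose just before it.
- manip.close_job(): hands the job in, once; it reports no verdict.
Trained networks look in the newest picture that a camera, given by its name, has taken for a name from the list of things; names that differ only in an ending like _2 or _b are one class to them, and where a whole thing is asked for, a point or a joint stands for the part that bears it (a point fixed in the world has none). Each returns a list of dicts, best first, with "confidence" (0 to 1); they miss things now and then, are a little off and sometimes report something else, mostly with a low value. They report only what shows in the picture. A call takes as long as a camera call. They do not tell look-alikes from the thing itself.
- manip.find_in(camera, thing): "location" ([x, y, z] in m, in world coordinates, good to about 4 mm: the middle of the surface that is visible of it).
- manip.outline_of(camera, thing): "region" (480x640 bool, what is visible of it).
The state is a dict: "t": time; "qpos": joint angles; "joint_velocities": joint speeds; "effort": joint torques, N m; "ee_pos": TCP position; "eef_rot": TCP orientation; "wrist_force": force on the tool from outside, world axes, zero at the start; "ft_torque": the same for the moment, N m; "width": finger opening in m.
Only numpy, scipy, OpenCV 4.12 (cv2) and the standard library are available. Lean on these libraries where they do the work, as an engineer would, in place of code of your own. Each camera call takes 0.05 s, during which the arm holds its last target. There are 200 camera calls.

## Task

Get the weld jig ready for tacking: set every loose cover channel open side down over its own stub channel on the jig so that their side holes line up, then drive a locating pin through each cover and stub until the pin's grip is fully home against the cover. Any stub and any pin will do; leave the other things on the bench alone.

Things in the scene. Friction and masses are not known exactly. Their poses are not given: they have to be found in the camera images.
- jig: Fixed weld jig: dark steel plate 100 x 380 x 12 mm on the bench with four bright open-up stub channels in a row along its y (-144, -48, 48, 144 mm). Origin: centre of the plate's underside, z up, x away from the robot within 10 degrees. Stub: 74 mm long (y), 40 mm wide over its 4 mm flanges, flange tops 62 mm above the bench.
- station1 (a point): Centre of stub 1 on the jig: midway along it, on the axis of its two flange holes (15.5 mm round, axis along x), 42 mm above the bench. Axes parallel to the jig's. The stub is bare, or carries a cover whose origin then coincides with this point.
- station2 (a point): Centre of stub 2 on the jig: midway along it, on the axis of its two flange holes (15.5 mm round, axis along x), 42 mm above the bench. Axes parallel to the jig's. The stub is bare, or carries a cover whose origin then coincides with this point.
- station3 (a point): Centre of stub 3 on the jig: midway along it, on the axis of its two flange holes (15.5 mm round, axis along x), 42 mm above the bench. Axes parallel to the jig's. The stub is bare, or carries a cover whose origin then coincides with this point.
- station4 (a point): Centre of stub 4 on the jig: midway along it, on the axis of its two flange holes (15.5 mm round, axis along x), 42 mm above the bench. Axes parallel to the jig's. The stub is bare, or carries a cover whose origin then coincides with this point.
- cover1: Loose cover channel, 0.15-0.31 kg (may be absent), grey metal, standing open-down: 53 mm wide over the flanges (x), 64 long (y), 44 tall, walls 4, inside width 45; its web rests on a stub. A 15.5 mm hole in the middle of each flange, axis x. Alike both ways round. Origin: midpoint of the hole axis, 20 mm above the flange edges, 24 below the top; z up.
- cover2: Loose cover channel, 0.15-0.31 kg (may be absent), grey metal, standing open-down: 53 mm wide over the flanges (x), 64 long (y), 44 tall, walls 4, inside width 45; its web rests on a stub. A 15.5 mm hole in the middle of each flange, axis x. Alike both ways round. Origin: midpoint of the hole axis, 20 mm above the flange edges, 24 below the top; z up.
- cover3: Loose cover channel, 0.15-0.31 kg (may be absent), grey metal, standing open-down: 53 mm wide over the flanges (x), 64 long (y), 44 tall, walls 4, inside width 45; its web rests on a stub. A 15.5 mm hole in the middle of each flange, axis x. Alike both ways round. Origin: midpoint of the hole axis, 20 mm above the flange edges, 24 below the top; z up.
- cover4: Loose cover channel, 0.15-0.31 kg (may be absent), grey metal, standing open-down: 53 mm wide over the flanges (x), 64 long (y), 44 tall, walls 4, inside width 45; its web rests on a stub. A 15.5 mm hole in the middle of each flange, axis x. Alike both ways round. Origin: midpoint of the hole axis, 20 mm above the flange edges, 24 below the top; z up.
- pin1: Loose locating pin, 0.16 kg: dark square grip 50 x 22 x 22 mm, from whose end a bright round shank runs, 12 mm in diameter, 72 mm long, last 10 mm tapered. Lies on the grip, shank level 11 mm above the bench. Origin: centre of the grip, on the shank axis; x towards the tip; shoulder at x = 25 mm. Home: shoulder on the cover, tip 19 mm out beyond. Fits from either side. Spare pins may stay.
- pin1_tip (a point): Tip of this pin, on the shank axis, 97 mm from the grip's centre.
- pin2: Loose locating pin, 0.16 kg: dark square grip 50 x 22 x 22 mm, from whose end a bright round shank runs, 12 mm in diameter, 72 mm long, last 10 mm tapered. Lies on the grip, shank level 11 mm above the bench. Origin: centre of the grip, on the shank axis; x towards the tip; shoulder at x = 25 mm. Home: shoulder on the cover, tip 19 mm out beyond. Fits from either side. Spare pins may stay.
- pin2_tip (a point): Tip of this pin, on the shank axis, 97 mm from the grip's centre.
- pin3: Loose locating pin, 0.16 kg: dark square grip 50 x 22 x 22 mm, from whose end a bright round shank runs, 12 mm in diameter, 72 mm long, last 10 mm tapered. Lies on the grip, shank level 11 mm above the bench. Origin: centre of the grip, on the shank axis; x towards the tip; shoulder at x = 25 mm. Home: shoulder on the cover, tip 19 mm out beyond. Fits from either side. Spare pins may stay.
- pin3_tip (a point): Tip of this pin, on the shank axis, 97 mm from the grip's centre.
- pin4: Loose locating pin, 0.16 kg: dark square grip 50 x 22 x 22 mm, from whose end a bright round shank runs, 12 mm in diameter, 72 mm long, last 10 mm tapered. Lies on the grip, shank level 11 mm above the bench. Origin: centre of the grip, on the shank axis; x towards the tip; shoulder at x = 25 mm. Home: shoulder on the cover, tip 19 mm out beyond. Fits from either side. Spare pins may stay.
- pin4_tip (a point): Tip of this pin, on the shank axis, 97 mm from the grip's centre.
- spanner: Spanner 170 mm long, lying about; not part of the job, to be left alone.
- spray: Spray can 150 mm tall, lying about; not part of the job, to be left alone.
- angle: Piece of angle iron 120 mm long, 40 mm tall, lying about; not part of the job, to be left alone.
- offcut: Plain channel offcut 110 mm long, 36 mm wide, open-up, no holes, lying about; not part of the job, to be left alone.
- magnet: Red square welding magnet 90 x 90 x 16 mm, lying about; not part of the job, to be left alone.
Not all that is in view belongs to the job. What is shaped like the pin4 but purple or red is not meant.

How it is judged:
By the outcome, as a careful person would: the job done as asked, in the order asked, and still so for the second after the job is handed in, with the robot touching nothing.
Of cover1, cover2, cover3, cover4 only 3 to 4 are there at a start; the rules pass over those that are not, and their reading is None.
At some moment in a run one of cover1, cover2, cover3, cover4, pin1, pin2, pin3, pin4 may be knocked a few centimetres aside while the robot is not near it.
Once in a run the grip may slacken for a moment while it holds something.
It also fails if it takes over 210 s, if anything falls off the work surface, if the arm or the gripper's body presses on something with over 40 N, if the wrist force passes 120 N, or if a joint passes its speed limit or range.

## Working session

There is one attempt and no reset: what is moved stays moved. The work goes in short steps, Python scripts to look and compute and a tool call to move; the robot and the scene stay as the last step left them, time stands still between calls to the robot, and variables do not carry over. Pictures are saved under pics/ and viewed, about 12 in all and at most 16, crops included, and the job is handed in when it is done.

Besides the shell and the picture viewer there is one more tool, called as name(argument=value, ...) on one line, values as JSON. send_rows: Moves the arm, as the interface text tells. Its arguments: {"type":"object","properties":{"moves":{"type":"array"}},"required":["moves"]}

```bash
ls; mkdir -p pics; cat > h.py <<'E'
import numpy as np, cv2
from cell import manip
np.set_printoptions(precision=4,suppress=True)
def grab(n):
    o=manip.get_obs(); f=manip.grab_frame(n); f['o']=o; f['n']=n
    f['f']=240/np.tan(np.radians(f['vertical_fov'])/2); return f
def save(f,name,crop=None,s=1):
    im=f['img'][:,:,::-1]
    if crop: im=im[crop[1]:crop[3],crop[0]:crop[2]]
    if s!=1: im=cv2.resize(im,None,fx=s,fy=s,interpolation=cv2.INTER_CUBIC)
    cv2.imwrite('pics/'+name,im)
def cloud(f):
    """world xyz for each pixel (480,640,3), nan where no depth"""
    v,u=np.mgrid[0:480,0:640].astype(float); z=np.where(f['z_map']>0,f['z_map'],np.nan)
    a=(u-f['cx'])/f['f']; b=(v-f['cy'])/f['f']
    if 'mount' in f:
        r=np.hypot(a,b)+1e-9; k=np.tan(r)/r
        P=np.stack([a*k*z,b*k*z,z],-1); M=f['mount']; P=P@M[:3,:3].T+M[:3,3]
        return P@np.array(f['o']['eef_rot']).T+np.array(f['o']['ee_pos'])
    P=np.stack([a*z,b*z,z],-1); return (P-np.array(f['t']))@np.array(f['R'])
E
python3 - <<'E'
from h import *
o=manip.get_obs()
for k in o: print(k,np.array(o[k]))
for n in ['top','scene']:
    f=grab(n); save(f,n+'0.png'); 
    print(n,f['vertical_fov'],f['cx'],f['cy'],np.array(f['R']),np.array(f['t']))
    for t in ['cover1','pin1','jig','pin1_tip','station1','spanner','spray','angle','offcut','magnet']:
        print(t,[(np.round(d['location'],3).tolist(),round(d['confidence'],2)) for d in manip.find_in(n,t)])
f=grab('wrist');print(f['vertical_fov'],f['cx'],f['cy'],np.array(f['mount']))
E
```

```text
pics
t 0.0
qpos [-1.256   0.2872  1.5782 -0.      1.2786 -0.15  ]
joint_velocities [-0.0003  0.0006  0.0004 -0.0011  0.0012 -0.0011]
effort [ -0.0002 -40.598  -29.2625  -0.0002   0.0058   0.    ]
ee_pos [ 0.3024 -0.6029  0.3025]
eef_rot [[-0.0007  0.8939  0.4482]
 [ 0.0022  0.4482 -0.8939]
 [-1.      0.0003 -0.0023]]
wrist_force [-0.0933 -0.4    -0.3303]
ft_torque [ 0.001   0.0261 -0.0074]
width 0.08560315665546625
top 49.742019188376176 325.73437456607 234.16110594018392 [[-0.0083 -1.      0.0018]
 [-0.9788  0.0077 -0.2045]
 [ 0.2045 -0.0034 -0.9789]] [0.0423 0.5196 1.2441]
cover1 [([0.588, -0.304, 0.042], 0.84), ([0.498, -0.418, 0.044], 0.79), ([0.506, 0.424, 0.044], 0.78), ([0.574, 0.306, 0.038], 0.61)]
pin1 [([0.356, 0.338, 0.019], 0.88), ([0.358, 0.607, 0.021], 0.83), ([0.425, -0.235, 0.022], 0.73), ([0.37, -0.333, 0.017], 0.67), ([0.28, 0.251, 0.019], 0.61), ([0.609, -0.006, 0.011], 0.57), ([0.416, 0.248, 0.022], 0.56), ([0.343, 0.104, 0.02], 0.51)]
jig [([0.61, -0.003, 0.008], 0.69), ([0.428, -0.233, 0.017], 0.64), ([0.419, 0.242, 0.022], 0.52), ([0.354, 0.335, 0.019], 0.51)]

[... 884 characters left out ...]
0.017], 0.69), ([0.356, 0.106, 0.016], 0.53), ([0.621, 0.041, 0.013], 0.23)]
jig [([0.622, 0.038, 0.016], 0.62)]
pin1_tip [([0.42, -0.23, 0.018], 0.6)]
station1 [([0.622, 0.036, 0.01], 0.8), ([0.513, 0.427, 0.043], 0.36)]
spanner [([0.516, 0.426, 0.046], 0.62), ([0.448, 0.029, 0.003], 0.6)]
spray [([0.688, 0.401, 0.113], 0.9)]
angle [([0.656, -0.431, 0.019], 0.88), ([0.621, 0.04, 0.012], 0.16)]
offcut [([0.372, 0.488, 0.005], 0.68)]
magnet [([0.39, -0.502, 0.013], 0.8), ([0.62, 0.036, 0.015], 0.69)]
65.70646984690485 321.6741212948718 237.12368202153198 [[ 0.0007 -0.2586  0.966  -0.0702]
 [ 0.0013 -0.966  -0.2586  0.0659]
 [ 1.      0.0015 -0.0003  0.0005]
 [ 0.      0.      0.      1.    ]]
```

View pics/top0.png

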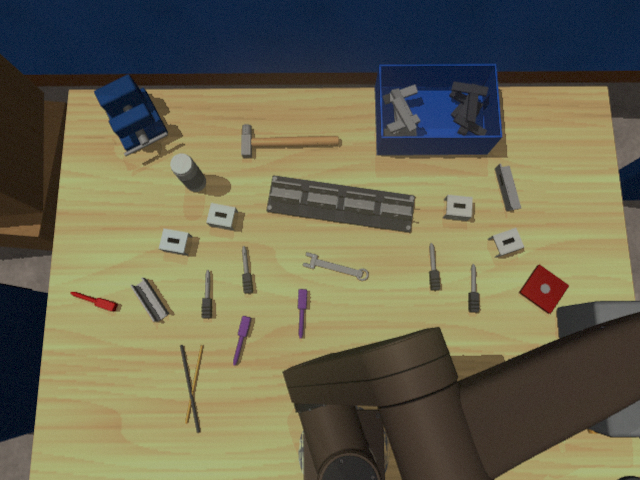

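View pics/scene0.png

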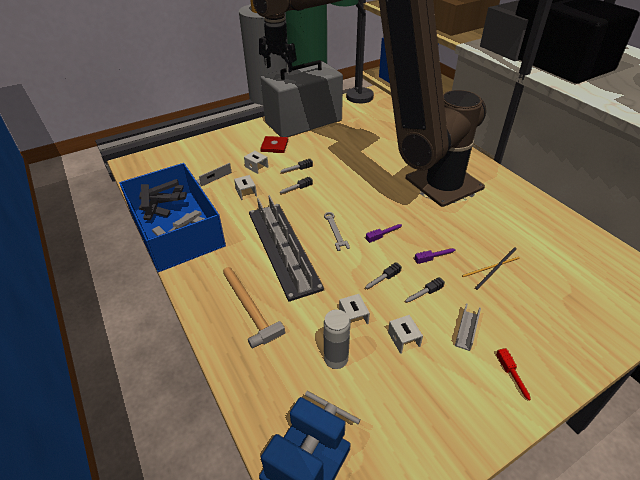

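```bash
cat > m.py <<'E'
from h import *
def rects(P,lo,hi,reg,minn=6):
    """blobs of points with z in lo..hi in image, inside reg (xmin,xmax,ymin,ymax): n, centre, mean z, size, angle"""
    m=(P[...,2]>lo)&(P[...,2]<hi)&(P[...,0]>reg[0])&(P[...,0]<reg[1])&(P[...,1]>reg[2])&(P[...,1]<reg[3])
    n,L=cv2.connectedComponents(m.astype(np.uint8)); out=[]
    for i in range(1,n):
        q=P[L==i]
        if len(q)<minn: continue
        c,s,a=cv2.minAreaRect((q[:,:2]*1000).astype(np.float32)); v,u=np.argwhere(L==i).mean(0)
        out.append((len(q),np.array(c),q[:,2].mean(),np.array(s),a,(round(u),round(v))))
    return out
E
python3 - <<'E'
from m import *
f=grab('top'); P=cloud(f)
print('bench z', np.nanmedian(P[260:280,380:420,2]))
for nm,lo,hi in [('covers/stubs',.034,.075),('pins',.012,.03)]:
    print(nm)
    for r in rects(P,lo,hi,(.25,.75,-.6,.7),15): print(r[0],r[1],round(r[2],4),r[3],round(r[4],1),r[5])
c=[]
im=f['img'][:,:,::-1]
a=cv2.resize(im[195:310,140:260],None,fx=4,fy=4,interpolation=3); b=cv2.resize(im[195:310,425:525],None,fx=3.2,fy=4,interpolation=3)
cv2.imwrite('pics/crop1.png',np.hstack([a,b]))
E
```

```text
bench z 0.00019079935230159015
covers/stubs
653 [ 747.3942 -249.4137] 0.0546 [  5.1699 300.7703] 0.0 (436, 147)
70 [741.1619 533.6645] 0.0639 [10.3407 45.5264] 27.5 (132, 151)
120 [ 647.5443 -427.3325] 0.0391 [118.2519   9.7133] 10.6 (505, 185)
133 [660.4013 373.2893] 0.0546 [24.8182 55.1999] 35.0 (196, 183)
135 [651.3318 138.4516] 0.0531 [73.4883  7.0253] 80.5 (286, 185)
140 [636.4066  43.805 ] 0.0523 [73.0467  6.8575] 80.9 (323, 190)
135 [621.4473 -50.8736] 0.0526 [73.5256  6.3516] 81.8 (360, 195)
126 [615.4371 144.1877] 0.0531 [73.8666  6.3122] 80.2 (284, 198)
535 [ 592.9771 -302.8541] 0.0441 [65.5068 54.7986] 83.6 (459, 206)
132 [ 607.0871 -145.5856] 0.0526 [73.9716  6.9216] 82.0 (398, 201)
126 [601.1339  49.1169] 0.0529 [72.3051  6.3345] 80.9 (321, 203)
531 [574.3704 305.8585] 0.0442 [65.3489 55.0958] 79.2 (220, 215)
126 [586.2432 -45.1834] 0.0531 [73.6683  5.638 ] 81.0 (358, 209)
130 [ 571.311  -139.8874] 0.0532 [73.6399  6.72  ] 80.5 (396, 214)
546 [508.2106 422.3764] 0.0441 [66.3634 53.4747] 80.2 (173, 241)
539 [ 500.3149 -420.7626] 0.0442 [53.3932 65.8916] 17.9 (508, 241)
22
[... 885 characters left out ...]
197 [121.4418  23.4173] 4.0 (433, 272)
289 [437.1247 242.6278] 0.02 [119.0057  22.5914] 7.0 (246, 274)
313 [ 386.5558 -334.6859] 0.0195 [ 23.5409 121.9916] 84.9 (473, 293)
1206 [ 382.7067 -512.644 ] 0.0167 [90.4864 91.4203] 52.6 (544, 289)
312 [376.6194 339.0502] 0.0197 [121.0963  23.0799] 0.3 (206, 299)
77 [372.9002 469.3873] 0.0217 [110.206    5.2391] 35.8 (154, 295)
83 [354.1474 494.4441] 0.022 [109.9033   5.4754] 35.4 (144, 304)
289 [326.1281 101.2006] 0.0196 [ 21.773  121.2495] 86.7 (301, 308)
304 [363.1517 626.8892] 0.0198 [123.0079  22.1434] 72.2 (97, 302)
95 [ 298.5521 -539.7438] 0.0211 [ 8.1961 76.5628] 86.5 (559, 322)
228 [285.7015 246.3877] 0.0209 [23.3173 70.0492] 75.6 (243, 328)
```

View pics/crop1.png

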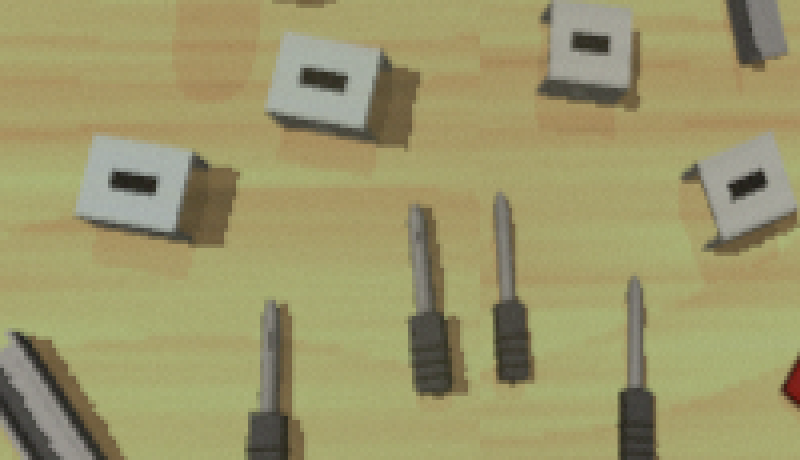

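```bash
cat >> m.py <<'E'
def plan(x,y,z,az,o=None):
    """slide (mm, tool axes) and twist from now to TCP x,y,z (mm) with tool z axis at azimuth az deg"""
    o=o or manip.get_obs(); R=np.array(o['eef_rot']); p=np.array(o['ee_pos'])*1000
    s=R.T@(np.array([x,y,z])-p); a=np.degrees(np.arctan2(R[1,2],R[0,2]))
    d=(a-az+180)%360-180
    print('t %.1f at'%o['t'],p,'az %.2f w %.1f'%(a,o['width']*1000),'F',np.array(o['wrist_force']),'| slide',s.round(1),'twist %.3f (%.1f deg)'%(np.radians(d),d))
E
python3 -c "
from m import *
plan(593,-303,200,-6.4)
plan(593,-303,302,-6.4)"
```

```text
t 1.2 at [ 302.5739 -603.358   303.9459] az -63.37 w 85.4 F [-0.256   0.3433 -0.8789] | slide [ 103.9  394.2 -138.3] twist -0.994 (-57.0 deg)
t 1.2 at [ 302.5739 -603.358   303.9459] az -63.37 w 85.4 F [-0.256   0.3433 -0.8789] | slide [   1.9  394.2 -138.3] twist -0.994 (-57.0 deg)
```

send_rows(moves=[{"hand": 0.085,"slide": [0.09,0.36,-0.125],"twist": -0.994},{"hand": 0.085,"slide": [0.09,0.36,-0.125],"twist": -0.994},{"hand": 0.085,"slide": [0.09,0.36,-0.125],"twist": -0.994},{"hand": 0.085,"slide": [0.09,0.36,-0.125],"twist": -0.994},{"hand": 0.085,"slide": [0.09,0.36,-0.125],"twist": -0.994},{"hand": 0.085,"slide": [0.09,0.36,-0.125],"twist": -0.994},{"hand": 0.085,"slide": [0.09,0.36,-0.125],"twist": -0.994},{"hand": 0.085,"slide": [0.09,0.36,-0.125],"twist": -0.994}])

```text
t: 2.0
ee_pos: [0.5698, -0.328, 0.2134]
eef_rot: [[0.0, 0.109, 0.994], [0.0, 0.994, -0.109], [-1.0, 0.0, 0.0]]
wrist_force: [1.4, 0.5, 0.3]
width: 0.0849
```

```bash
cat > w.py <<'E'
from m import *
import sys
def look(lo,hi,reg=(.2,.8,-.7,.7),minn=200):
    f=grab('wrist'); P=cloud(f); rs=rects(P,lo,hi,reg,minn)
    for r in rs: print(r[0],r[1],'z %.1f'%(r[2]*1000),r[3],'ang %.2f'%r[4],r[5])
    return f,P,rs
E
python3 - <<'E'
from w import *
f,P,rs=look(.036,.06); save(f,'w1.png')
print(np.nanmedian(P[...,2]))
plan(593,-303,200,-6.4); plan(593,-303,100,-6.4)
E
```

```text
5388 [ 750.7531 -281.0422] z 48.3 [  3.8162 237.6498] ang 0.10 (557, 147)
7646 [ 596.831  -303.4236] z 44.2 [63.9467 53.0709] ang 83.68 (356, 197)
4445 [ 503.2697 -421.0563] z 43.8 [54.2117 65.3804] ang 18.00 (251, 358)
491 [ 620.2855 -433.5747] z 39.2 [56.0084  5.9516] ang 10.12 (398, 358)
423 [ 327.7479 -542.2081] z 47.3 [10.0014 33.7144] ang 70.21 (117, 455)
0.0010231767872921904
t 2.0 at [ 572.3471 -323.3902  211.5029] az -6.14 w 85.0 F [ 0.2285  2.9038 -1.169 ] | slide [11.6 22.4 18.4] twist 0.004 (0.3 deg)
t 2.0 at [ 572.3471 -323.3902  211.5029] az -6.14 w 85.0 F [ 0.2285  2.9038 -1.169 ] | slide [111.6  21.9  18.4] twist 0.004 (0.3 deg)
```

View pics/w1.png

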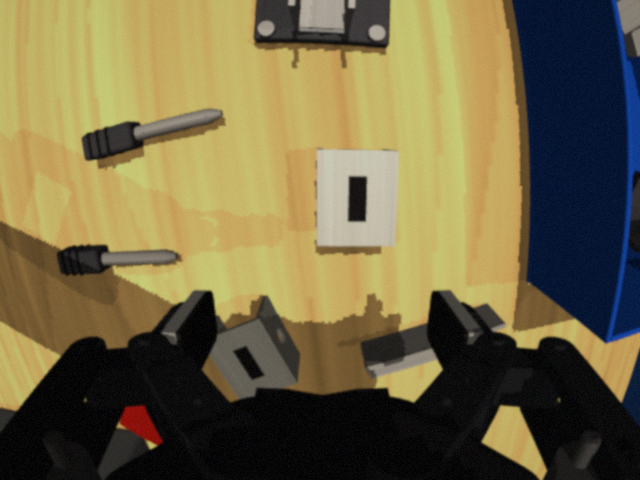

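```bash
python3 - <<'E'
from w import *
for i in range(3):
    f,P,rs=look(.036,.06,(.5,.7,-.4,-.2)); o=manip.get_obs(); print(o['t'],np.array(o['ee_pos']),np.array(o['joint_velocities']))
plan(596.5,-303.4,200,-6.3); plan(596.5,-303.4,78,-6.3)
E
```

```text
7835 [ 596.5518 -303.3412] z 44.2 [64.4907 53.7574] ang 83.68 (353, 206)
618 [ 512.3198 -391.3041] z 43.3 [24.3457 17.607 ] ang 1.27 (251, 337)
2.1 [ 0.5705 -0.3257  0.212 ] [-0.0728 -0.023  -0.0038 -0.0504  0.0071 -0.037 ]
7729 [ 596.7797 -303.4041] z 44.2 [64.4445 52.7629] ang 83.85 (357, 202)
630 [ 511.1757 -394.1894] z 43.3 [23.1242 18.8932] ang 17.13 (253, 333)
2.15 [ 0.5694 -0.3279  0.2128] [-0.058  -0.0175 -0.0108 -0.018  -0.0003 -0.0093]
7673 [ 596.8072 -303.2945] z 44.2 [64.2071 53.0789] ang 83.80 (358, 197)
631 [ 511.1944 -394.2951] z 43.3 [23.0908 19.0982] ang 18.24 (254, 330)
2.2 [ 0.5687 -0.3295  0.2135] [-0.0402 -0.0154 -0.0059 -0.0039 -0.0015 -0.0014]
t 2.2 at [ 568.7364 -329.4582  213.5271] az -6.29 w 84.9 F [ 0.014 -0.05  -0.511] | slide [13.5 28.9 24.8] twist 0.000 (0.0 deg)
t 2.2 at [ 568.7364 -329.4582  213.5271] az -6.29 w 84.9 F [ 0.014 -0.05  -0.511] | slide [135.5  29.   24.9] twist 0.000 (0.0 deg)
```

send_rows(moves=[{"hand": 0.085,"slide": [0.01,0.0295,0.025],"twist": 0},{"hand": 0.085,"slide": [0.05,0.0295,0.025],"twist": 0},{"hand": 0.085,"slide": [0.09,0.0295,0.025],"twist": 0},{"hand": 0.085,"slide": [0.115,0.0295,0.025],"twist": 0},{"hand": 0.085,"slide": [0.136,0.0295,0.025],"twist": 0},{"hand": 0.085,"slide": [0.136,0.0295,0.025],"twist": 0},{"hand": 0.085,"slide": [0.136,0.0295,0.025],"twist": 0},{"hand": 0.04,"slide": [0.136,0.0295,0.025],"twist": 0}])

```text
t: 3.0
ee_pos: [0.5972, -0.3053, 0.0803]
eef_rot: [[0.003, 0.113, 0.994], [-0.002, 0.994, -0.113], [-1.0, -0.002, 0.003]]
wrist_force: [-0.3, -0.2, -0.0]
width: 0.0727
```

send_rows(moves=[{"hand": 0.03,"slide": [0,0,0],"twist": 0},{"hand": 0.03,"slide": [0,0,0],"twist": 0},{"hand": 0.03,"slide": [0,0,0],"twist": 0},{"hand": 0.03,"slide": [0,0,0],"twist": 0},{"hand": 0.03,"slide": [0,0,0],"twist": 0},{"hand": 0.03,"slide": [0,0,0],"twist": 0},{"hand": 0.03,"slide": [-0.01,0,0],"twist": 0},{"hand": 0.03,"slide": [-0.03,0,0],"twist": 0}])

```text
t: 3.8
ee_pos: [0.5949, -0.3024, 0.1057]
eef_rot: [[-0.005, 0.112, 0.994], [0.004, 0.994, -0.112], [-1.0, 0.003, -0.005]]
wrist_force: [0.0, -0.3, -2.9]
width: 0.0524
```

```bash
python3 - <<'E'
from w import *
f,P,rs=look(.036,.14,(.5,.7,-.4,-.2))
plan(589.2,-142.7,210,-8.85)
E
```

```text
90175 [ 596.7305 -296.6106] z 103.1 [ 55.7881 137.8533] ang 83.81 (322, 384)
t 3.9 at [ 597.1789 -303.8927  110.9345] az -6.40 w 52.1 F [ 2.2476 -0.9389  1.2202] | slide [-99.3 159.2 -25.7] twist 0.043 (2.4 deg)
```

send_rows(moves=[{"hand": 0.03,"slide": [-0.04,0,0],"twist": 0},{"hand": 0.03,"slide": [-0.067,0.03,-0.005],"twist": 0.02},{"hand": 0.03,"slide": [-0.067,0.07,-0.01],"twist": 0.043},{"hand": 0.03,"slide": [-0.067,0.11,-0.018],"twist": 0.043},{"hand": 0.03,"slide": [-0.067,0.14,-0.025],"twist": 0.043},{"hand": 0.03,"slide": [-0.067,0.159,-0.0255],"twist": 0.043},{"hand": 0.03,"slide": [-0.067,0.159,-0.0255],"twist": 0.043},{"hand": 0.03,"slide": [-0.067,0.159,-0.0255],"twist": 0.043}])

```text
t: 4.65
ee_pos: [0.5892, -0.1431, 0.1749]
eef_rot: [[0.0, 0.154, 0.988], [-0.001, 0.988, -0.154], [-1.0, -0.001, 0.0]]
wrist_force: [-0.4, -0.5, -2.7]
width: 0.0523
```

```bash
python3 - <<'E'
from w import *
for i in range(5): f=grab('wrist')
f,P,rs=look(.036,.14,(.5,.72,-.25,.25)); save(f,'w2.png')
plan(589.2,-142.7,100,-8.85)
E
```

```text
1622 [589.2919 -45.4412] z 58.8 [74.6844  4.5864] ang 81.23 (291, 79)
1754 [624.6752 -51.0548] z 58.2 [74.2034  4.591 ] ang 81.13 (361, 80)
26267 [ 590.9662 -135.8834] z 133.2 [60.9941 79.982 ] ang 80.41 (322, 307)
t 5.0 at [ 588.9999 -143.8854  174.8603] az -8.96 w 52.5 F [-0.1866 -0.0447 -0.7035] | slide [74.9  1.2  0. ] twist -0.002 (-0.1 deg)
```

View pics/w2.png

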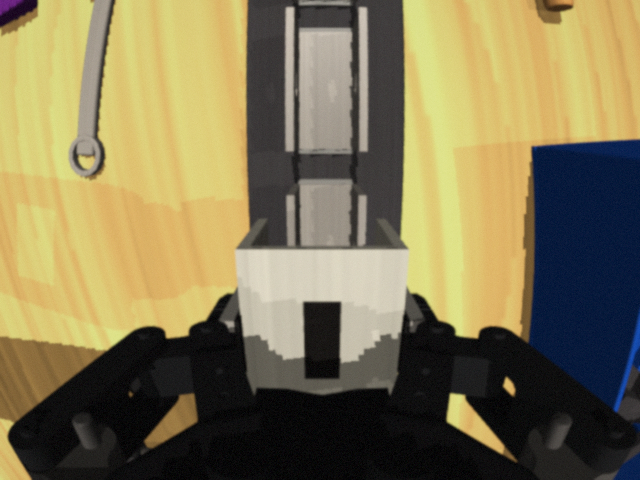

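```bash
cat >> w.py <<'E'
def tool(P,o):
    return (P-np.array(o['ee_pos']))@np.array(o['eef_rot'])*1000   # tool x(down),y,z mm
def fit(q,name):
    """q (n,2) tool y,z mm of top surface"""
    c,s,a=cv2.minAreaRect(q.astype(np.float32))
    print(name,len(q),'y %.1f..%.1f z %.1f..%.1f'%(*np.percentile(q[:,0],[.5,99.5]),*np.percentile(q[:,1],[.5,99.5])),'mid z %.2f'%np.percentile(q[:,1],[.5,99.5]).mean(),'rect',np.round(c,1),np.round(s,1),round(a,2))
def held(top,show=True):
    """held cover vs stub below; top = approx height of cover top below TCP (mm)"""
    f=grab('wrist'); P=cloud(f); T=tool(P,f['o'])
    x,y,z=T[...,0],T[...,1],T[...,2]
    m=(abs(x-top)<3)&(abs(z)<32)&(y>-10)&(y<60); fit(T[m][:,1:],'cover'); print('  x',np.median(x[m]))
    h=P[...,2]*1000
    for s in (-1,1):
        m=(h>55)&(h<66)&(abs(z-18*s)<9)&(y>15)
        n,L=cv2.connectedComponents(m.astype(np.uint8))
        for i in range(1,n):
            q=T[L==i]
            if len(q)>60: fit(q[:,1:],'flange %d'%s); print('   h %.1f'%np.median(h[L==i]))
    return f,P,T
E
python3 - <<'E'
from w import *
held(34)
E
```

```text
cover 19633 y -9.7..33.1 z -28.6..29.5 mid z 0.44 rect [11.8  0. ] [63.8 43.8] 89.86
  x 35.96128794013453
flange -1 1311 y 60.5..133.7 z -17.3..-12.9 mid z -15.06 rect [ 97.3 -15.1] [73.9  4.6] 0.0
   h 62.2
flange -1 417 y 15.1..37.9 z -17.1..-12.8 mid z -14.91 rect [ 26.6 -14.9] [23.1  4.3] 0.04
   h 62.2
flange 1 1346 y 60.6..133.8 z 18.6..22.9 mid z 20.71 rect [97.5 20.7] [74.1  4.5] 0.05
   h 62.2
flange 1 438 y 15.1..38.0 z 18.7..22.9 mid z 20.80 rect [26.6 20.8] [23.1  4.3] 0.22
   h 62.0
```

send_rows(moves=[{"hand": 0.03,"slide": [0.0,0,0.0028],"twist": 0},{"hand": 0.03,"slide": [0.02,0,0.0028],"twist": 0},{"hand": 0.03,"slide": [0.035,0,0.0028],"twist": 0},{"hand": 0.03,"slide": [0.05,0,0.0028],"twist": 0},{"hand": 0.03,"slide": [0.06,0,0.0028],"twist": 0},{"hand": 0.03,"slide": [0.068,0,0.0028],"twist": 0},{"hand": 0.03,"slide": [0.0725,0,0.0028],"twist": 0},{"hand": 0.03,"slide": [0.0725,0,0.0028],"twist": 0}])

```text
t: 5.8
ee_pos: [0.5921, -0.1434, 0.1028]
eef_rot: [[0.001, 0.154, 0.988], [-0.0, 0.988, -0.154], [-1.0, -0.0, 0.001]]
wrist_force: [0.2, -0.4, -1.1]
width: 0.0521
```

send_rows(moves=[{"hand": 0.03,"slide": [0,0,0],"twist": 0},{"hand": 0.03,"slide": [0,0,0],"twist": 0},{"hand": 0.06,"slide": [0,0,0],"twist": 0},{"hand": 0.075,"slide": [0,0,0],"twist": 0},{"hand": 0.075,"slide": [0,0,0],"twist": 0},{"hand": 0.08,"slide": [-0.02,0,0],"twist": 0},{"hand": 0.08,"slide": [-0.06,0,0],"twist": 0},{"hand": 0.085,"slide": [-0.1,0,0],"twist": 0}])

```text
t: 6.6
ee_pos: [0.5911, -0.1431, 0.2027]
eef_rot: [[-0.002, 0.154, 0.988], [0.001, 0.988, -0.154], [-1.0, 0.001, -0.002]]
wrist_force: [0.9, -1.1, 0.5]
width: 0.085
```

```bash
python3 - <<'E'
from w import *
for i in range(4): f=grab('wrist')
f,P,T=held(135)
look(.036,.07,(.5,.72,-.25,.25))
plan(503.3,-421,200,18.0)
f=grab('top');P=cloud(f)
for r in rects(P,.036,.07,(.45,.72,-.5,-.08),60): print(r[0],r[1],round(r[2],4),r[3],round(r[4],1),r[5])
E
```

```text
cover 2997 y -9.8..33.3 z -26.4..25.8 mid z -0.31 rect [11.7 -0.3] [52.8 43.5] 89.85
  x 137.58269398468474
flange -1 988 y 59.7..132.8 z -20.8..-16.6 mid z -18.65 rect [ 96.3 -18.6] [ 4.4 73.5] 89.88
   h 62.2
flange -1 165 y 28.5..37.7 z -26.6..-9.4 mid z -18.00 rect [ 33.8 -17.6] [ 8.1 17.7] 9.76
   h 63.7
flange -1 234 y 15.4..29.5 z -26.6..-9.4 mid z -18.00 rect [ 22.5 -18.1] [14.3 17.4] 0.57
   h 65.7
flange 1 978 y 59.7..132.8 z 14.9..19.3 mid z 17.10 rect [96.4 17.1] [73.4  4.7] 0.16
   h 62.2
flange 1 315 y 22.6..37.6 z 9.4..26.2 mid z 17.81 rect [29.9 17.8] [16.8 15.6] 89.44
   h 65.3
flange 1 89 y 15.0..22.3 z 11.9..23.8 mid z 17.83 rect [17.8 18.2] [12.3  7. ] 77.35
   h 65.6
1243 [589.269  -45.6317] z 58.8 [74.2281  4.5361] ang 81.19 (291, 88)
1252 [624.6728 -51.2382] z 59.0 [73.9472  4.5956] ang 81.09 (352, 89)
9885 [ 592.6406 -143.1995] z 65.7 [74.283 53.505] ang 81.31 (322, 247)
t 6.9 at [ 590.9915 -143.0175  201.1562] az -8.88 w 85.0 F [-1.0608  0.1845 -0.5143] | slide [   1.1 -288.2  -43.7] twist -0.469 (-26.9 deg)
85 [ 657.2668 -425.0513] 0.0401 [99.3692  7.1498] 9.1 (504, 182)
537 [ 500.0253 -419.8643] 0.0443 [53.0796 66.992 ] 18.1 (508, 241)
```

send_rows(moves=[{"hand": 0.085,"slide": [0,-0.045,-0.007],"twist": -0.1},{"hand": 0.085,"slide": [0,-0.094,-0.0145],"twist": -0.2},{"hand": 0.085,"slide": [0,-0.143,-0.022],"twist": -0.3},{"hand": 0.085,"slide": [0,-0.192,-0.0295],"twist": -0.4},{"hand": 0.085,"slide": [0,-0.241,-0.037],"twist": -0.47},{"hand": 0.085,"slide": [0,-0.2875,-0.0443],"twist": -0.47},{"hand": 0.085,"slide": [0,-0.2875,-0.0443],"twist": -0.47},{"hand": 0.085,"slide": [0,-0.2875,-0.0443],"twist": -0.47}])

```text
t: 7.75
ee_pos: [0.5024, -0.421, 0.2003]
eef_rot: [[-0.002, -0.307, 0.952], [0.003, 0.952, 0.307], [-1.0, 0.003, -0.001]]
wrist_force: [-0.8, 0.8, -0.5]
width: 0.0852
```

```bash
python3 - <<'E'
from w import *
for i in range(3): f=grab('wrist')
f,P,rs=look(.036,.06,(.43,.58,-.5,-.33))
r=max(rs,key=lambda r:r[0]); plan(*r[1],79,r[4])
E
```

```text
7990 [ 503.1144 -421.1376] z 44.2 [53.5932 64.5361] ang 18.03 (319, 244)
t 8.0 at [ 504.0049 -418.8089  201.6081] az 18.16 w 85.0 F [0.349  0.5336 0.8627] | slide [122.6  -2.1  -1.5] twist 0.002 (0.1 deg)
```

send_rows(moves=[{"hand": 0.085,"slide": [0.03,-0.0015,-0.001],"twist": 0},{"hand": 0.085,"slide": [0.07,-0.0015,-0.001],"twist": 0},{"hand": 0.085,"slide": [0.1,-0.0015,-0.001],"twist": 0},{"hand": 0.085,"slide": [0.1225,-0.0015,-0.001],"twist": 0},{"hand": 0.085,"slide": [0.1225,-0.0015,-0.001],"twist": 0},{"hand": 0.06,"slide": [0.1225,-0.0015,-0.001],"twist": 0},{"hand": 0.03,"slide": [0.1225,-0.0015,-0.001],"twist": 0},{"hand": 0.03,"slide": [0.1225,-0.0015,-0.001],"twist": 0}])

```text
t: 8.75
ee_pos: [0.5043, -0.4232, 0.0827]
eef_rot: [[0.003, -0.31, 0.951], [-0.004, 0.951, 0.31], [-1.0, -0.004, 0.002]]
wrist_force: [1.2, -0.8, -2.0]
width: 0.0521
```

send_rows(moves=[{"hand": 0.03,"slide": [0,0,0],"twist": 0},{"hand": 0.03,"slide": [0,0,0],"twist": 0},{"hand": 0.03,"slide": [0,0,0],"twist": 0},{"hand": 0.03,"slide": [-0.02,0,0],"twist": 0},{"hand": 0.03,"slide": [-0.05,0,0],"twist": 0},{"hand": 0.03,"slide": [-0.08,0,0],"twist": 0},{"hand": 0.03,"slide": [-0.11,0,0],"twist": 0},{"hand": 0.03,"slide": [-0.11,0,0],"twist": 0}])

```text
t: 9.55
ee_pos: [0.5046, -0.4241, 0.1953]
eef_rot: [[0.007, -0.31, 0.951], [-0.007, 0.951, 0.31], [-1.0, -0.009, 0.004]]
wrist_force: [1.7, -0.7, -1.2]
width: 0.0523
```

```bash
python3 - <<'E'
from w import *
for i in range(3): f=grab('wrist')
plan(607.0,-48.2,175,-8.85)
E
```

```text
t 9.7 at [ 502.244  -421.4677  187.8119] az 18.04 w 51.8 F [-0.288   0.8281 -2.2683] | slide [ 13.5 322.4 215.2] twist 0.469 (26.9 deg)
```

send_rows(moves=[{"hand": 0.03,"slide": [0,0.04,0.0267],"twist": 0.06},{"hand": 0.03,"slide": [0,0.08,0.0534],"twist": 0.12},{"hand": 0.03,"slide": [0,0.121,0.081],"twist": 0.18},{"hand": 0.03,"slide": [0,0.162,0.108],"twist": 0.24},{"hand": 0.03,"slide": [0,0.203,0.1355],"twist": 0.3},{"hand": 0.03,"slide": [0.0,0.244,0.163],"twist": 0.37},{"hand": 0.03,"slide": [0.0,0.284,0.19],"twist": 0.43},{"hand": 0.03,"slide": [0.003,0.322,0.215],"twist": 0.469}])

```text
t: 10.5
ee_pos: [0.6068, -0.0471, 0.1841]
eef_rot: [[-0.004, 0.155, 0.988], [0.001, 0.988, -0.155], [-1.0, 0.0, -0.004]]
wrist_force: [1.1, -0.3, -2.9]
width: 0.0526
```

```bash
python3 - <<'E'
from w import *
for i in range(6): f=grab('wrist')
held(36)
plan(607.0,-48.2,102.5,-8.85)
E
```

```text
cover 17502 y -9.7..34.3 z -28.3..28.7 mid z 0.20 rect [12.4  0. ] [63.9 44.8] 89.91
  x 38.239070446203534
flange -1 1216 y 60.8..134.0 z -19.8..-15.3 mid z -17.57 rect [ 97.8 -17.5] [74.1  4.6] 0.2
   h 62.1
flange -1 365 y 15.3..38.9 z -19.5..-15.3 mid z -17.38 rect [ 27.1 -17.4] [23.9  4. ] 1.16
   h 62.0
flange 1 1202 y 60.8..134.1 z 16.1..20.5 mid z 18.28 rect [97.5 18.3] [73.8  4.5] 0.04
   h 62.2
flange 1 379 y 15.1..39.0 z 16.4..20.7 mid z 18.53 rect [27.1 18.6] [24.1  4.3] 0.19
   h 62.0
t 10.8 at [607.0216 -50.6673 185.6347] az -8.90 w 52.2 F [ 0.522   0.0109 -2.7558] | slide [83.1  2.4 -0.2] twist -0.001 (-0.1 deg)
```

send_rows(moves=[{"hand": 0.03,"slide": [0.01,-0.0004,0.0005],"twist": 0},{"hand": 0.03,"slide": [0.03,-0.0004,0.0005],"twist": 0},{"hand": 0.03,"slide": [0.045,-0.0004,0.0005],"twist": 0},{"hand": 0.03,"slide": [0.058,-0.0004,0.0005],"twist": 0},{"hand": 0.03,"slide": [0.07,-0.0004,0.0005],"twist": 0},{"hand": 0.03,"slide": [0.077,-0.0004,0.0005],"twist": 0},{"hand": 0.03,"slide": [0.081,-0.0004,0.0005],"twist": 0},{"hand": 0.03,"slide": [0.081,-0.0004,0.0005],"twist": 0}])

```text
t: 11.65
ee_pos: [0.6082, -0.0499, 0.1056]
eef_rot: [[-0.0, 0.153, 0.988], [0.0, 0.988, -0.153], [-1.0, 0.0, -0.0]]
wrist_force: [0.1, 0.5, -2.9]
width: 0.0525
```

send_rows(moves=[{"hand": 0.03,"slide": [0,0,0],"twist": 0},{"hand": 0.03,"slide": [0,0,0],"twist": 0},{"hand": 0.06,"slide": [0,0,0],"twist": 0},{"hand": 0.075,"slide": [0,0,0],"twist": 0},{"hand": 0.075,"slide": [0,0,0],"twist": 0},{"hand": 0.08,"slide": [-0.02,0,0],"twist": 0},{"hand": 0.08,"slide": [-0.06,0,0],"twist": 0},{"hand": 0.085,"slide": [-0.1,0,0],"twist": 0}])

```text
t: 12.45
ee_pos: [0.6076, -0.0499, 0.2064]
eef_rot: [[-0.002, 0.153, 0.988], [0.001, 0.988, -0.153], [-1.0, 0.0, -0.002]]
wrist_force: [0.2, 0.3, 1.0]
width: 0.0849
```

```bash
python3 - <<'E'
from w import *
for i in range(4): f=grab('wrist')
f,P,T=held(138)
look(.036,.07,(.5,.72,-.25,.25))
f=grab('top');P=cloud(f)
for r in rects(P,.036,.07,(.45,.72,.2,.5),60): print(r[0],r[1],round(r[2],4),r[3],round(r[4],1),r[5])
plan(577.8,305.4,203,-10.5)
E
```

```text
cover 854 y -9.8..34.5 z -26.6..25.7 mid z -0.42 rect [12.4 -0.3] [52.7 44.4] 89.92
  x 140.7528956133038
flange -1 979 y 60.8..133.8 z -22.9..-18.3 mid z -20.61 rect [ 97.5 -20.6] [73.7  4.7] 0.05
   h 62.1
flange -1 113 y 28.4..38.6 z -26.9..-18.8 mid z -22.86 rect [ 34.1 -21.8] [10.4  7.4] 46.77
   h 62.2
flange -1 66 y 25.4..34.3 z -18.1..-9.5 mid z -13.82 rect [ 29.9 -13.2] [8.4 7.7] 67.88
   h 65.6
flange -1 113 y 15.6..29.3 z -21.9..-12.0 mid z -16.93 rect [ 22.3 -17.3] [ 7.9 15.1] 55.22
   h 65.6
flange 1 937 y 60.8..133.9 z 13.0..17.5 mid z 15.26 rect [97.5 15.3] [73.5  4.6] 0.07
   h 62.2
flange 1 146 y 26.5..38.5 z 10.0..20.2 mid z 15.08 rect [33.2 14.6] [10.4 10.6] 64.77
   h 64.6
flange 1 75 y 18.7..28.8 z 11.0..21.4 mid z 16.18 rect [24.  16.4] [9.4 8.1] 54.58
   h 65.6
1251 [604.171   48.9909] z 58.5 [73.8533  4.7407] ang 80.90 (289, 87)
1168 [639.6088  43.6584] z 59.2 [74.2521  4.6649] ang 81.19 (349, 87)
9637 [609.3874 -48.5601] z 65.7 [74.0645 53.1754] ang 81.31 (322, 244)
4678 [ 594.9697 -129.6777] z 64.0 [48.448 53.582] ang 81.00 (319, 360)
111 [659.821  372.1219] 0.0529 [23.1604 54.8866] 37.1 (196, 183)
527 [574.0356 305.8502] 0.0443 [66.4799 53.9346] 77.7 (220, 215)
544 [508.4402 422.6184] 0.0441 [67.6504 53.4426] 79.6 (173, 241)
t 12.8 at [607.2301 -49.7449 204.1556] az -8.83 w 85.6 F [-0.1232 -0.5351 -0.3056] | slide [  1.5 346.4 -83.6] twist 0.029 (1.7 deg)
```

send_rows(moves=[{"hand": 0.085,"slide": [0,0.05,-0.012],"twist": 0.03},{"hand": 0.085,"slide": [0,0.098,-0.0235],"twist": 0.03},{"hand": 0.085,"slide": [0,0.146,-0.035],"twist": 0.03},{"hand": 0.085,"slide": [0,0.194,-0.0465],"twist": 0.03},{"hand": 0.085,"slide": [0,0.242,-0.058],"twist": 0.03},{"hand": 0.085,"slide": [0,0.29,-0.07],"twist": 0.03},{"hand": 0.085,"slide": [0,0.325,-0.079],"twist": 0.03},{"hand": 0.085,"slide": [0,0.346,-0.0835],"twist": 0.03}])

```text
t: 13.6
ee_pos: [0.577, 0.3075, 0.2037]
eef_rot: [[-0.003, 0.18, 0.984], [-0.001, 0.984, -0.18], [-1.0, -0.001, -0.003]]
wrist_force: [-0.2, -0.1, 0.2]
width: 0.0849
```

```bash
python3 - <<'E'
from w import *
for i in range(6): f=grab('wrist')
f,P,rs=look(.036,.06,(.5,.62,.23,.38))
r=max(rs,key=lambda r:r[0]); plan(*r[1],79,r[4]-90)
E
```

```text
7920 [577.1199 305.7346] z 44.2 [65.0849 53.5484] ang 78.78 (318, 237)
t 13.9 at [578.7452 303.4543 205.1198] az -10.63 w 84.7 F [-0.0396 -0.0591  0.7501] | slide [126.1   2.1  -1.9] twist 0.010 (0.6 deg)
```

send_rows(moves=[{"hand": 0.085,"slide": [0.03,0.002,-0.0015],"twist": 0.01},{"hand": 0.085,"slide": [0.07,0.002,-0.0015],"twist": 0.01},{"hand": 0.085,"slide": [0.105,0.002,-0.0015],"twist": 0.01},{"hand": 0.085,"slide": [0.127,0.002,-0.0015],"twist": 0.01},{"hand": 0.085,"slide": [0.127,0.002,-0.0015],"twist": 0.01},{"hand": 0.06,"slide": [0.127,0.002,-0.0015],"twist": 0.01},{"hand": 0.03,"slide": [0.127,0.002,-0.0015],"twist": 0.01},{"hand": 0.03,"slide": [0.127,0.002,-0.0015],"twist": 0.01}])

```text
t: 14.75
ee_pos: [0.5793, 0.3073, 0.0819]
eef_rot: [[0.005, 0.193, 0.981], [0.002, 0.981, -0.193], [-1.0, 0.002, 0.004]]
wrist_force: [0.3, -0.1, -0.8]
width: 0.0524
```

send_rows(moves=[{"hand": 0.03,"slide": [0,0,0],"twist": 0},{"hand": 0.03,"slide": [0,0,0],"twist": 0},{"hand": 0.03,"slide": [0,0,0],"twist": 0},{"hand": 0.03,"slide": [-0.02,0,0],"twist": 0},{"hand": 0.03,"slide": [-0.05,0,0],"twist": 0},{"hand": 0.03,"slide": [-0.08,0,0],"twist": 0},{"hand": 0.03,"slide": [-0.1,0,0],"twist": 0},{"hand": 0.03,"slide": [-0.1,0,0],"twist": 0}])

```text
t: 15.55
ee_pos: [0.5792, 0.3077, 0.183]
eef_rot: [[0.007, 0.193, 0.981], [0.002, 0.981, -0.193], [-1.0, 0.004, 0.006]]
wrist_force: [0.0, 0.5, -1.1]
width: 0.0522
```

```bash
python3 - <<'E'
from w import *
for i in range(3): f=grab('wrist')
plan(636.9,141,175,-8.85)
E
```

```text
t 15.7 at [576.609  306.6765 177.1561] az -11.11 w 51.8 F [ 0.2632  0.2891 -1.9298] | slide [   2.1 -150.9   91.1] twist -0.039 (-2.3 deg)
```

send_rows(moves=[{"hand": 0.03,"slide": [0,-0.035,0.021],"twist": -0.02},{"hand": 0.03,"slide": [0,-0.075,0.045],"twist": -0.039},{"hand": 0.03,"slide": [0,-0.115,0.0695],"twist": -0.039},{"hand": 0.03,"slide": [0,-0.145,0.0875],"twist": -0.039},{"hand": 0.03,"slide": [0,-0.151,0.091],"twist": -0.039},{"hand": 0.03,"slide": [0,-0.151,0.091],"twist": -0.039},{"hand": 0.03,"slide": [0,-0.151,0.091],"twist": -0.039},{"hand": 0.03,"slide": [0,-0.151,0.091],"twist": -0.039}])

```text
t: 16.5
ee_pos: [0.6369, 0.1427, 0.178]
eef_rot: [[-0.002, 0.153, 0.988], [0.0, 0.988, -0.153], [-1.0, -0.0, -0.002]]
wrist_force: [-0.6, 0.5, -1.3]
width: 0.0524
```

```bash
python3 - <<'E'
from w import *
for i in range(7): f=grab('wrist')
held(37)
plan(636.9,141,102.5,-8.85)
E
```

```text
cover 18442 y -9.7..30.5 z -28.0..28.4 mid z 0.20 rect [10.4  0. ] [63.9 40.7] 89.89
  x 37.51320770316911
flange -1 370 y 15.1..36.3 z -21.0..-16.7 mid z -18.85 rect [ 25.7 -18.8] [21.3  4.3] 0.16
   h 62.1
flange 1 331 y 15.3..36.3 z 15.3..19.0 mid z 17.15 rect [25.7 17.2] [ 3.7 21.3] 89.88
   h 62.1
t 16.9 at [637.729  141.5995 179.067 ] az -8.85 w 52.3 F [ 0.0285 -0.392  -2.8968] | slide [76.6 -0.7 -0.7] twist -0.000 (-0.0 deg)
```

send_rows(moves=[{"hand": 0.03,"slide": [0.01,0.0002,-0.0018],"twist": 0},{"hand": 0.03,"slide": [0.025,0.0002,-0.0018],"twist": 0},{"hand": 0.03,"slide": [0.04,0.0002,-0.0018],"twist": 0},{"hand": 0.03,"slide": [0.053,0.0002,-0.0018],"twist": 0},{"hand": 0.03,"slide": [0.064,0.0002,-0.0018],"twist": 0},{"hand": 0.03,"slide": [0.071,0.0002,-0.0018],"twist": 0},{"hand": 0.03,"slide": [0.075,0.0002,-0.0018],"twist": 0},{"hand": 0.03,"slide": [0.075,0.0002,-0.0018],"twist": 0}])

```text
t: 17.7
ee_pos: [0.6365, 0.1418, 0.1042]
eef_rot: [[0.001, 0.154, 0.988], [0.0, 0.988, -0.154], [-1.0, 0.0, 0.001]]
wrist_force: [1.0, -0.3, -1.3]
width: 0.0522
```

send_rows(moves=[{"hand": 0.03,"slide": [0,0,0],"twist": 0},{"hand": 0.03,"slide": [0,0,0],"twist": 0},{"hand": 0.06,"slide": [0,0,0],"twist": 0},{"hand": 0.075,"slide": [0,0,0],"twist": 0},{"hand": 0.075,"slide": [0,0,0],"twist": 0},{"hand": 0.08,"slide": [-0.02,0,0],"twist": 0},{"hand": 0.08,"slide": [-0.06,0,0],"twist": 0},{"hand": 0.085,"slide": [-0.1,0,0],"twist": 0}])

```text
t: 18.5
ee_pos: [0.6354, 0.1417, 0.2041]
eef_rot: [[-0.002, 0.154, 0.988], [-0.0, 0.988, -0.154], [-1.0, -0.0, -0.002]]
wrist_force: [0.4, 0.1, -0.5]
width: 0.0851
```

```bash
python3 - <<'E'
from w import *
for i in range(6): f=grab('wrist')
f,P,T=held(138); save(f,'w3.png')
look(.036,.07,(.5,.72,-.25,.25))
plan(511.5,422.3,203,-10)
E
```

```text
cover 6384 y -9.8..35.7 z -24.2..28.4 mid z 2.06 rect [13.5  2.2] [46.9 53.5] 0.04
  x 136.42573734470398
flange -1 436 y 15.2..37.0 z -24.2..-9.3 mid z -16.77 rect [ 26.2 -16.9] [22.  15.2] 0.46
   h 65.3
flange 1 321 y 15.6..37.1 z 9.4..26.6 mid z 17.98 rect [26.8 16.1] [22.3 15.8] 59.65
   h 65.2
flange 1 64 y 15.4..22.5 z 20.6..26.8 mid z 23.73 rect [19.  23.7] [7.1 6.4] 0.43
   h 65.6
9926 [637.0851 140.9106] z 65.6 [75.2514 53.6886] ang 81.44 (325, 250)
552 [605.3699  54.397 ] z 56.4 [65.5932  4.3922] ang 81.33 (298, 355)
561 [640.86   50.258] z 56.1 [62.3352  4.7525] ang 81.16 (349, 356)
t 18.9 at [635.0126 141.6729 201.7277] az -8.88 w 85.2 F [-0.745  -0.2494  1.0029] | slide [  -0.9  258.2 -165.4] twist 0.020 (1.1 deg)
```

View pics/w3.png

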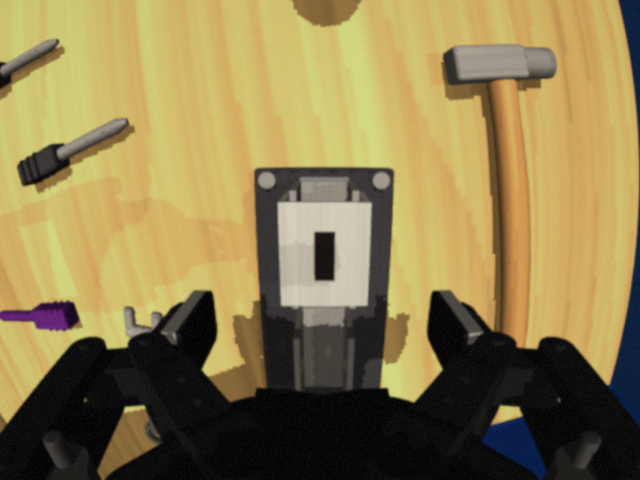

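send_rows(moves=[{"hand": 0.085,"slide": [0,0.04,-0.0256],"twist": 0.02},{"hand": 0.085,"slide": [0,0.08,-0.0512],"twist": 0.02},{"hand": 0.085,"slide": [0,0.12,-0.077],"twist": 0.02},{"hand": 0.085,"slide": [0,0.16,-0.1025],"twist": 0.02},{"hand": 0.085,"slide": [0,0.2,-0.128],"twist": 0.02},{"hand": 0.085,"slide": [0,0.238,-0.1525],"twist": 0.02},{"hand": 0.085,"slide": [0,0.258,-0.165],"twist": 0.02},{"hand": 0.085,"slide": [0,0.258,-0.165],"twist": 0.02}])

```text
t: 19.7
ee_pos: [0.5104, 0.4247, 0.2021]
eef_rot: [[-0.003, 0.17, 0.986], [-0.001, 0.986, -0.17], [-1.0, -0.001, -0.002]]
wrist_force: [-0.1, 0.9, -0.5]
width: 0.0849
```

```bash
python3 - <<'E'
from w import *
for i in range(6): f=grab('wrist')
f,P,rs=look(.036,.06,(.43,.6,.33,.5))
r=max(rs,key=lambda r:r[0]); plan(*r[1],79,r[4]-90)
E
```

```text
7962 [511.4135 422.7284] z 44.2 [65.2331 53.342 ] ang 79.59 (317, 237)
t 20.1 at [513.5846 420.8677 203.7237] az -10.14 w 85.0 F [ 0.3267 -0.3355  0.3444] | slide [124.7   1.5  -2.4] twist 0.005 (0.3 deg)
```

send_rows(moves=[{"hand": 0.085,"slide": [0.03,0.0015,-0.002],"twist": 0.005},{"hand": 0.085,"slide": [0.07,0.0015,-0.002],"twist": 0.005},{"hand": 0.085,"slide": [0.105,0.0015,-0.002],"twist": 0.005},{"hand": 0.085,"slide": [0.125,0.0015,-0.002],"twist": 0.005},{"hand": 0.085,"slide": [0.125,0.0015,-0.002],"twist": 0.005},{"hand": 0.06,"slide": [0.125,0.0015,-0.002],"twist": 0.005},{"hand": 0.03,"slide": [0.125,0.0015,-0.002],"twist": 0.005},{"hand": 0.03,"slide": [0.125,0.0015,-0.002],"twist": 0.005}])

```text
t: 20.85
ee_pos: [0.5126, 0.4247, 0.0818]
eef_rot: [[0.004, 0.179, 0.984], [0.002, 0.984, -0.179], [-1.0, 0.003, 0.003]]
wrist_force: [0.2, -0.3, -2.3]
width: 0.0523
```

send_rows(moves=[{"hand": 0.03,"slide": [0,0,0],"twist": 0},{"hand": 0.03,"slide": [0,0,0],"twist": 0},{"hand": 0.03,"slide": [0,0,0],"twist": 0},{"hand": 0.03,"slide": [-0.02,0,0],"twist": 0},{"hand": 0.03,"slide": [-0.05,0,0],"twist": 0},{"hand": 0.03,"slide": [-0.08,0,0],"twist": 0},{"hand": 0.03,"slide": [-0.105,0,0],"twist": 0},{"hand": 0.03,"slide": [-0.105,0,0],"twist": 0}])

```text
t: 21.65
ee_pos: [0.5128, 0.4251, 0.1884]
eef_rot: [[0.007, 0.179, 0.984], [0.004, 0.984, -0.179], [-1.0, 0.005, 0.006]]
wrist_force: [0.9, 0.7, -1.0]
width: 0.0523
```

```bash
python3 - <<'E'
from w import *
for i in range(3): f=grab('wrist')
plan(622.0,46.2,180,-8.85)
E
```

```text
t 21.8 at [510.1295 423.3618 181.7907] az -10.31 w 52.2 F [-0.5757  0.8535 -2.9182] | slide [   2.1 -351.   177.6] twist -0.026 (-1.5 deg)
```

send_rows(moves=[{"hand": 0.03,"slide": [0,-0.042,0.0212],"twist": -0.01},{"hand": 0.03,"slide": [0,-0.086,0.0435],"twist": -0.026},{"hand": 0.03,"slide": [0,-0.13,0.0658],"twist": -0.026},{"hand": 0.03,"slide": [0,-0.174,0.088],"twist": -0.026},{"hand": 0.03,"slide": [0,-0.218,0.1103],"twist": -0.026},{"hand": 0.03,"slide": [0,-0.262,0.1326],"twist": -0.026},{"hand": 0.03,"slide": [0,-0.306,0.155],"twist": -0.026},{"hand": 0.03,"slide": [0,-0.35,0.177],"twist": -0.026}])

```text
t: 22.6
ee_pos: [0.6215, 0.046, 0.1809]
eef_rot: [[-0.005, 0.153, 0.988], [0.001, 0.988, -0.153], [-1.0, -0.0, -0.005]]
wrist_force: [0.5, 0.3, -1.6]
width: 0.052
```

```bash
python3 - <<'E'
from w import *
for i in range(9): f=grab('wrist')
held(37)
plan(622,46.2,102.5,-8.85)
E
```

```text
cover 18344 y -9.7..30.3 z -28.0..28.4 mid z 0.23 rect [10.3 -0. ] [63.9 40.6] 89.94
  x 37.519067855830045
flange -1 94 y 120.4..129.8 z -19.6..-14.8 mid z -17.20 rect [125.  -17.3] [10.   4.5] 8.68
   h 62.4
flange -1 93 y 113.1..123.4 z -19.8..-9.3 mid z -14.55 rect [118.2 -14.6] [10.4 10.6] 0.32
   h 65.6
flange -1 146 y 92.1..106.2 z -25.7..-16.7 mid z -21.20 rect [ 99.2 -21. ] [14.2  9. ] 2.61
   h 65.6
flange -1 228 y 80.2..99.0 z -25.3..-9.2 mid z -17.22 rect [ 91.6 -18.8] [23.  11.5] 37.06
   h 65.6
flange -1 65 y 73.1..83.7 z -14.0..-9.1 mid z -11.56 rect [ 78.7 -11. ] [ 5.  10.4] 71.0
   h 65.5
flange -1 248 y 59.9..78.5 z -20.2..-9.2 mid z -14.69 rect [ 69.2 -14.7] [18.8 11.1] 0.51
   h 65.6
flange -1 99 y 55.6..62.4 z -19.3..-13.7 mid z -16.49 rect [ 59.  -16.5] [6.8 5.6] 0.67
   h 62.5
flange -1 301 y 15.1..34.2 z -19.1..-14.9 mid z -16.99 rect [ 24.7 -17. ] [ 4.3 19.2] 89.8
   h 62.0
flange 1 95 y 121.3..130.0 z 16.5..20.9 mid z 18.71 rect [125.7  18.8] [9.  4.5] 3.95
   h 62.4
flange 1 125 y 110.3..123.3 z 19.8..27.0 mid z 23.39 rect [116.7  23.4] [13.1  7.2] 0.21
   h 65.6
flange 1 75 y 105.1..117.5 z 16.3..25.7 mid z 20.99 rect [110.2  20.2] [ 5.5 15.1] 53.77
   h 65.6
flange 1 128 y 98.1..110.3 z 9.2..18.8 mid z 13.99 rect [104.2  14. ] [ 9.6 12.4] 89.88
   h 65.7
flange 1 247 y 82.5..101.8 z 14.8..26.9 mid z 20.86 rect [91.8 21.4] [ 9.8 21.4] 55.8
   h 65.6
flange 1 78 y 80.6..90.4 z 11.7..19.5 mid z 15.65 rect [85.5 15.3] [7.3 9. ] 55.02
   h 65.7
flange 1 214 y 62.9..77.5 z 9.3..22.8 mid z 16.03 rect [70.  16.3] [14.1 15.2] 89.76
   h 65.6
flange 1 246 y 55.7..74.3 z 14.8..26.9 mid z 20.89 rect [65.  22.1] [19.2 10.8] 45.7
   h 65.5
flange 1 321 y 15.1..34.1 z 16.7..20.9 mid z 18.81 rect [24.5 18.8] [19.1  4.3] 0.5
   h 62.1
t 23.1 at [622.0982  49.3935 183.4465] az -8.70 w 52.5 F [-0.3708 -0.6054 -2.3958] | slide [80.9 -3.2  0.5] twist 0.003 (0.1 deg)
```

send_rows(moves=[{"hand": 0.03,"slide": [0.01,-0.0016,0.0],"twist": 0.002},{"hand": 0.03,"slide": [0.03,-0.0016,0.0],"twist": 0.002},{"hand": 0.03,"slide": [0.045,-0.0016,0.0],"twist": 0.002},{"hand": 0.03,"slide": [0.058,-0.0016,0.0],"twist": 0.002},{"hand": 0.03,"slide": [0.069,-0.0016,0.0],"twist": 0.002},{"hand": 0.03,"slide": [0.0755,-0.0016,0.0],"twist": 0.002},{"hand": 0.03,"slide": [0.0795,-0.0016,0.0],"twist": 0.002},{"hand": 0.03,"slide": [0.0795,-0.0016,0.0],"twist": 0.002}])

```text
t: 23.9
ee_pos: [0.6227, 0.0463, 0.1046]
eef_rot: [[0.001, 0.155, 0.988], [-0.0, 0.988, -0.155], [-1.0, 0.0, 0.001]]
wrist_force: [0.6, 0.2, -2.3]
width: 0.0522
```

send_rows(moves=[{"hand": 0.03,"slide": [0,0,0],"twist": 0},{"hand": 0.03,"slide": [0,0,0],"twist": 0},{"hand": 0.06,"slide": [0,0,0],"twist": 0},{"hand": 0.075,"slide": [0,0,0],"twist": 0},{"hand": 0.075,"slide": [0,0,0],"twist": 0},{"hand": 0.08,"slide": [-0.02,0,0],"twist": 0},{"hand": 0.08,"slide": [-0.06,0,0],"twist": 0},{"hand": 0.085,"slide": [-0.1,0,0],"twist": 0}])

```text
t: 24.7
ee_pos: [0.6219, 0.0464, 0.2048]
eef_rot: [[-0.002, 0.155, 0.988], [0.0, 0.988, -0.155], [-1.0, -0.0, -0.002]]
wrist_force: [1.3, -0.6, -0.6]
width: 0.085
```

```bash
cat >> w.py <<'E'
def tops(reg=(.5,.72,-.25,.25)):
    """per cover top (z 64.5..68): rect of pixels restricted to cover"""
    f=grab('wrist'); P=cloud(f); 
    for r in rects(P,.0642,.069,reg,300): print('covertop',r[0],r[1],'z %.1f'%(r[2]*1000),r[3],'ang %.2f'%r[4])
    for r in rects(P,.061,.0636,reg,40): print('  flange bits',r[0],r[1],r[3])
    return f,P
def pins(cam='top'):
    f=grab(cam); P=cloud(f)
    for r in rects(P,.012,.03,(.25,.6,-.6,.5),150):
        if max(r[3])>90 and max(r[3])<130 and min(r[3])>17: print('pin',r[0],r[1],r[3],'ang %.1f'%r[4],r[5],f['img'][r[5][1],r[5][0]])
E
python3 - <<'E'
from w import *
for i in range(6): f=grab('wrist')
tops()
pins()
E
```

```text
covertop 10598 [636.8746 140.3276] z 66.3 [64.1733 53.307 ] ang 81.15
covertop 9285 [623.2401  44.3377] z 66.2 [64.7092 53.8287] ang 81.16
covertop 3660 [611.6447 -35.6033] z 66.1 [40.962  53.3572] ang 81.45
  flange bits 53 [624.4254 177.7908] [4.9106 3.5848]
  flange bits 57 [659.8911 172.1739] [4.8505 4.0415]
  flange bits 45 [613.5711 109.2741] [3.4628 3.9126]
  flange bits 48 [649.2259 103.7325] [3.4649 4.0818]
  flange bits 108 [609.0316  82.3422] [ 7.3685 12.8412]
  flange bits 78 [645.1005  76.9445] [7.0337 3.5835]
  flange bits 95 [602.0685 -12.3746] [ 5.22   27.0935]
  flange bits 90 [628.8452 -16.8298] [ 5.3857 24.508 ]
pin 295 [ 442.1159 -234.9256] [121.7104  22.0911] ang 1.3 (433, 271) [72 69 63]
pin 292 [438.7995 241.3335] [121.7875  23.6996] ang 5.3 (246, 274) [77 74 66]
pin 323 [ 386.4409 -333.746 ] [ 22.0737 121.6253] ang 85.7 (473, 293) [74 71 66]
pin 1198 [ 382.8554 -512.4933] [91.538  90.8466] ang 52.0 (544, 289) [132 131 124]
pin 301 [376.583  340.6967] [121.5826  23.5892] ang 1.6 (206, 299) [77 76 72]
```

```bash
python3 - <<'E'
from w import *
plan(406,238,200,-84)
E
```

```text
t 25.1 at [621.3822  46.4277 202.3719] az -8.94 w 85.2 F [-0.6595 -0.19   -0.2458] | slide [   3.2  155.8 -242.5] twist 1.310 (75.1 deg)
```

send_rows(moves=[{"hand": 0.085,"slide": [0,0.02,-0.03],"twist": 0.148},{"hand": 0.085,"slide": [0,0.04,-0.06],"twist": 0.296},{"hand": 0.085,"slide": [0,0.06,-0.09],"twist": 0.444},{"hand": 0.085,"slide": [0,0.08,-0.12],"twist": 0.592},{"hand": 0.085,"slide": [0,0.1,-0.155],"twist": 0.74},{"hand": 0.085,"slide": [0,0.12,-0.19],"twist": 0.888},{"hand": 0.085,"slide": [0,0.14,-0.22],"twist": 1.036},{"hand": 0.085,"slide": [0,0.156,-0.2425],"twist": 1.18}])

```text
t: 25.9
ee_pos: [0.4046, 0.2389, 0.2029]
eef_rot: [[-0.003, 0.974, 0.227], [-0.001, 0.227, -0.974], [-1.0, -0.003, 0.0]]
wrist_force: [0.2, 0.3, -0.9]
width: 0.085
```

```bash
cat >> w.py <<'E'
def pinfit(cx,cy,o_only=False):
    """fit a bench pin near (cx,cy) mm from the wrist cloud: axis and grip centre"""
    f=grab('wrist'); P=cloud(f)*1000
    m=(np.hypot(P[...,0]-cx,P[...,1]-cy)<110)&(P[...,2]>7)&(P[...,2]<26)
    n,L=cv2.connectedComponents(m.astype(np.uint8)); i=1+np.argmax([(L==k).sum() for k in range(1,n)])
    q=P[L==i]; g=q[q[:,2]>19]                     # grip top only (22 high; shank top is 17)
    c,s,a=cv2.minAreaRect(g[:,:2].astype(np.float32))
    sh=q[(q[:,2]<18.5)]; v=sh[:,:2].mean(0)-c
    a=a if s[0]>s[1] else a+90
    while abs((a-np.degrees(np.arctan2(v[1],v[0]))+180)%360-180)>90: a+=180
    a=(a+180)%360-180
    print('grip n',len(g),np.round(c,1),np.round(s,1),'az %.1f'%a,'shank dir %.1f'%np.degrees(np.arctan2(v[1],v[0])),'top z %.1f'%np.median(g[:,2]))
    return f,P,c,a
E
python3 - <<'E'
from w import *
for i in range(7): f=grab('wrist')
f,P,c,a=pinfit(425,240); save(f,'w4.png')
plan(c[0],c[1],200,a-90); plan(c[0],c[1],77,a-90)
E
```

```text
grip n 2091 [413.9 239.6] [66.7 23.2] az 7.5 shank dir 7.5 top z 22.1
t 26.3 at [407.8144 237.4723 204.2275] az -76.59 w 85.0 F [ 0.5313 -0.8454 -0.3866] | slide [ 4.2  6.4 -0.6] twist 0.103 (5.9 deg)
t 26.3 at [407.8144 237.4723 204.2275] az -76.59 w 85.0 F [ 0.5313 -0.8454 -0.3866] | slide [127.2   6.4  -0.7] twist 0.103 (5.9 deg)
```

View pics/w4.png

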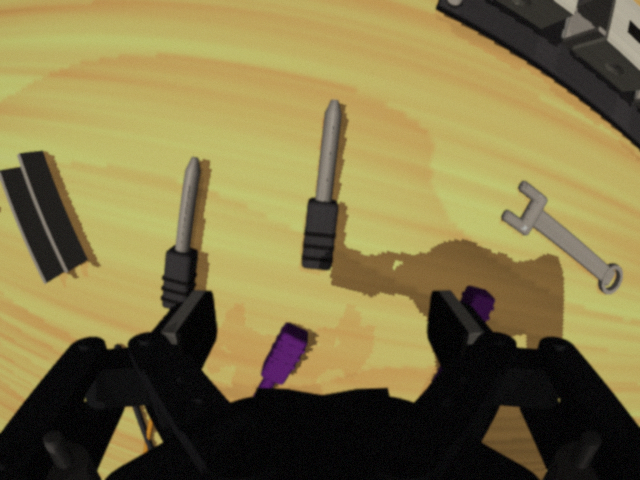

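```bash
sed -i 's/q\[:,2\]>19\]/q[:,2]>20.3]/' w.py; python3 - <<'E'
from w import *
f,P,c,a=pinfit(425,240)
plan(c[0],c[1],77,a-90)
E
```

```text
grip n 1996 [406.  238.6] [49.8 23.2] az 7.1 shank dir 7.5 top z 22.1
t 26.4 at [407.7834 237.4951 204.2985] az -76.60 w 84.9 F [0.4809 0.2824 0.5194] | slide [127.3  -1.4  -1.5] twist 0.110 (6.3 deg)
```

send_rows(moves=[{"hand": 0.085,"slide": [0.02,-0.0014,-0.0015],"twist": 0.11},{"hand": 0.085,"slide": [0.06,-0.0014,-0.0015],"twist": 0.11},{"hand": 0.085,"slide": [0.1,-0.0014,-0.0015],"twist": 0.11},{"hand": 0.07,"slide": [0.12,-0.0014,-0.0015],"twist": 0.11},{"hand": 0.06,"slide": [0.1285,-0.0014,-0.0015],"twist": 0.11},{"hand": 0.05,"slide": [0.1285,-0.0014,-0.0015],"twist": 0.11},{"hand": 0.03,"slide": [0.1285,-0.0014,-0.0015],"twist": 0.11},{"hand": 0.01,"slide": [0.1285,-0.0014,-0.0015],"twist": 0.11}])

```text
t: 27.15
ee_pos: [0.4067, 0.2395, 0.0775]
eef_rot: [[0.003, 0.992, 0.124], [0.001, 0.124, -0.992], [-1.0, 0.003, -0.001]]
wrist_force: [-0.7, 2.0, 4.2]
width: 0.0222
```

send_rows(moves=[{"hand": 0.005,"slide": [0,0,0],"twist": 0},{"hand": 0.005,"slide": [0,0,0],"twist": 0},{"hand": 0.005,"slide": [0,0,0],"twist": 0},{"hand": 0.005,"slide": [0,0,0],"twist": 0},{"hand": 0.005,"slide": [-0.02,0,0],"twist": 0},{"hand": 0.005,"slide": [-0.04,0,0],"twist": 0},{"hand": 0.005,"slide": [-0.06,0,0],"twist": 0},{"hand": 0.005,"slide": [-0.06,0,0],"twist": 0}])

```text
t: 27.95
ee_pos: [0.4069, 0.2399, 0.1386]
eef_rot: [[0.006, 0.992, 0.125], [0.002, 0.125, -0.992], [-1.0, 0.006, -0.001]]
wrist_force: [-0.0, -0.3, -0.9]
width: 0.0206
```

```bash
python3 - <<'E'
from w import *
for i in range(5): f=grab('wrist')
f=grab('wrist'); P=cloud(f); T=tool(P,f['o']); save(f,'w5.png')
m=(abs(T[...,2])<25)&(T[...,1]>-20)&(T[...,1]<90)&(T[...,0]>35)&(T[...,0]<100)
n,L=cv2.connectedComponents(m.astype(np.uint8))
for i in range(1,n):
    q=T[L==i]
    if len(q)<100: continue
    print(len(q))
    for y in range(-20,90,8):
        s=q[(q[:,1]>=y)&(q[:,1]<y+8)]
        if len(s)>10: print(y,len(s),'xmin %.1f'%np.percentile(s[:,0],5),'z %.1f..%.1f'%tuple(np.percentile(s[:,2],[2,98])))
plan(0,0,0,0)
E
```

```text
14929
-20 907 xmin 54.6 z -10.3..10.9
-12 1152 xmin 35.6 z -10.6..11.1
-4 1273 xmin 35.4 z -10.5..11.5
4 3466 xmin 35.8 z -22.5..23.0
12 1313 xmin 51.3 z -13.1..14.2
20 1379 xmin 55.4 z -9.7..10.4
28 657 xmin 60.3 z -5.3..6.0
36 686 xmin 60.3 z -5.2..6.3
44 715 xmin 60.3 z -5.2..6.2
52 739 xmin 60.4 z -5.5..6.1
60 714 xmin 60.3 z -5.5..5.8
68 746 xmin 60.5 z -5.4..6.1
76 726 xmin 60.4 z -5.4..6.0
84 456 xmin 60.8 z -4.8..5.7
t 28.2 at [404.4634 238.9576 134.5231] az -82.85 w 20.7 F [-0.3004  0.0211 -1.7908] | slide [ 135.8 -430.7  186.7] twist -1.446 (-82.9 deg)
```

View pics/w5.png

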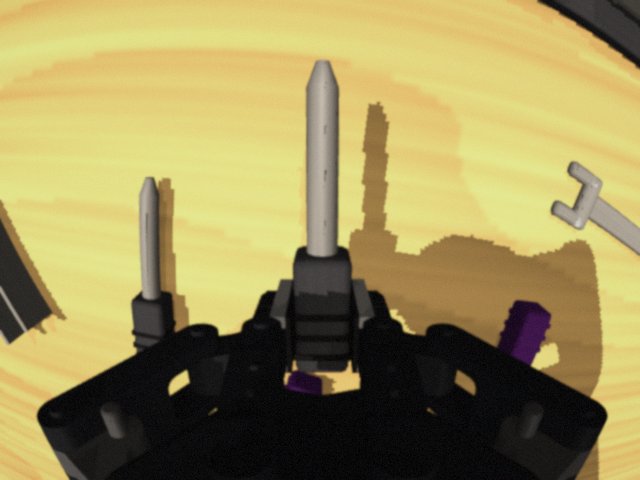

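```bash
python3 - <<'E'
from w import *
plan(494.5,163,108.3,-98.85)
E
```

```text
t 28.2 at [404.4634 238.9576 134.5231] az -82.85 w 20.7 F [-0.3004  0.0211 -1.7908] | slide [26.  80.  86.6] twist 0.279 (16.0 deg)
```

send_rows(moves=[{"hand": 0.005,"slide": [0,0.02,0.022],"twist": 0.1},{"hand": 0.005,"slide": [0,0.045,0.048],"twist": 0.2},{"hand": 0.005,"slide": [0.01,0.065,0.07],"twist": 0.279},{"hand": 0.005,"slide": [0.02,0.08,0.0866],"twist": 0.279},{"hand": 0.005,"slide": [0.026,0.08,0.0866],"twist": 0.279},{"hand": 0.005,"slide": [0.026,0.08,0.0866],"twist": 0.279},{"hand": 0.005,"slide": [0.026,0.08,0.0866],"twist": 0.279},{"hand": 0.005,"slide": [0.026,0.08,0.0866],"twist": 0.279}])

```text
t: 29.05
ee_pos: [0.4948, 0.164, 0.11]
eef_rot: [[-0.0, 0.988, -0.152], [0.0, -0.152, -0.988], [-1.0, -0.0, -0.0]]
wrist_force: [-0.4, 0.1, -1.1]
width: 0.0205
```

```bash
cat >> w.py <<'E'
def align():
    """held pin vs the cover ahead, in tool axes"""
    f=grab('wrist'); P=cloud(f); T=tool(P,f['o']); x,y,z=T[...,0],T[...,1],T[...,2]; h=P[...,2]*1000
    m=(abs(z)<9)&(y>34)&(y<85)&(x>55)&(x<68)
    q=T[m]; l=np.polyfit(q[:,1],q[:,2],1) ; A=[]
    for a in range(34,85,5):
        s=q[(q[:,1]>=a)&(q[:,1]<a+5)]; A.append((a+2.5,np.percentile(s[:,2],[1,99]).mean(),np.percentile(s[:,0],3)))
    A=np.array(A); lz=np.polyfit(A[:,0],A[:,1],1); lx=np.polyfit(A[:,0],A[:,2],1)
    tip=T[(abs(z)<8)&(y>80)&(y<105)&(x>54)&(x<72)][:,1]
    print('shank z(y): at 60 %.2f, at 97 %.2f, slope %.2f deg'%(np.polyval(lz,60),np.polyval(lz,97),np.degrees(lz[0])),'| axis x %.1f slope %.2f deg | world axis h %.1f'%(np.polyval(lx,60)+6,np.degrees(lx[0]),f['o']['ee_pos'][2]*1000-np.polyval(lx,60)-6),'tip y %.1f'%(tip.max() if len(tip) else np.nan))
    m=(h>64.2)&(h<69)&(abs(z)<60)&(y>60)
    n,L=cv2.connectedComponents(m.astype(np.uint8))
    for i in range(1,n):
        s=T[L==i]
        if len(s)>400: fit(s[:,1:],'cover')
    m=(h>60.8)&(h<63.8)&(abs(z)<60)&(y>60)
    n,L=cv2.connectedComponents(m.astype(np.uint8))
    for i in range(1,n):
        s=T[L==i]
        if len(s)>25: fit(s[:,1:],'  flange bit')
    m=(h>10)&(h<15)&(abs(z)<60)&(y>40); 
    return f,T,h
E
python3 - <<'E'
from w import *
for i in range(7): f=grab('wrist')
f,T,h=align(); save(f,'w6.png')
plan(494.5,163,108.3,-98.85)
E
```

```text
shank z(y): at 60 0.20, at 97 -0.01, slope -0.33 deg | axis x 66.2 slope 0.26 deg | world axis h 44.0 tip y 95.9
t 29.4 at [495.501  163.4246 110.1461] az -98.82 w 20.3 F [ 0.6833  0.3716 -1.3717] | slide [ 1.8 -0.9  0.6] twist 0.001 (0.0 deg)
```

View pics/w6.png

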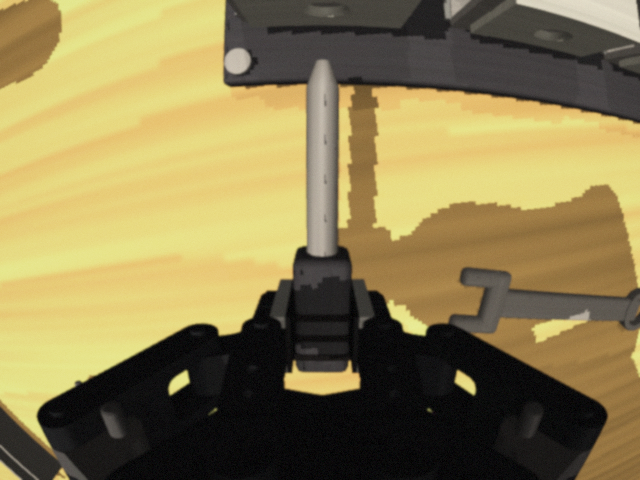

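```bash
cat >> w.py <<'E'
def face():
    """front flange face of the cover ahead: z extents (tool), y of face; hole centre estimate from missing face points"""
    f=grab('wrist'); P=cloud(f); T=tool(P,f['o']); x,y,z=T[...,0],T[...,1],T[...,2]; h=P[...,2]*1000
    m=(h>26)&(h<62)&(abs(z)<50)&(y>85)&(y<160)&(h>0)
    yf=np.median(y[m&(abs(z)<28)&(abs(z)>12)]); b=m&(abs(y-yf)<2.5)
    print('face y %.1f'%yf,'n',b.sum())
    for lo in range(26,62,4):
        s=z[b&(h>=lo)&(h<lo+4)]
        if len(s)>20:
            s=np.sort(s); c=s[abs(s)<14]; g=np.diff(c); k=g.argmax() if len(g) else 0
            print(lo+2,'z %.1f..%.1f mid %.2f'%(s[0],s[-1],(s[0]+s[-1])/2),'gap %.1f..%.1f mid %.2f'%(c[k],c[k+1],(c[k]+c[k+1])/2) if len(g) else '')
    return f
E
python3 - <<'E'
from w import *
f=face()
E
```

```text
face y 116.6 n 3786
28 z -30.4..33.6 mid 1.57 gap -10.1..-9.7 mid -9.91
32 z -30.5..33.6 mid 1.52 gap -0.3..0.1 mid -0.12
36 z -30.5..33.6 mid 1.53 gap 12.2..12.6 mid 12.36
40 z -30.5..33.5 mid 1.50 gap -4.5..6.9 mid 1.22
44 z -30.4..33.6 mid 1.63 gap -6.1..9.2 mid 1.54
48 z -30.4..33.5 mid 1.55 gap -2.7..5.8 mid 1.51
52 z -30.5..33.8 mid 1.63 gap -5.1..-4.8 mid -4.94
56 z -30.4..33.4 mid 1.53 gap 6.9..12.3 mid 9.61
```

send_rows(moves=[{"hand": 0.005,"slide": [0.0006,0.0,0.0014],"twist": 0},{"hand": 0.005,"slide": [0.0006,0.01,0.0014],"twist": 0},{"hand": 0.005,"slide": [0.0006,0.015,0.0014],"twist": 0},{"hand": 0.005,"slide": [0.0006,0.023,0.0014],"twist": 0},{"hand": 0.005,"slide": [0.0006,0.03,0.0014],"twist": 0},{"hand": 0.005,"slide": [0.0006,0.038,0.0014],"twist": 0},{"hand": 0.005,"slide": [0.0006,0.045,0.0014],"twist": 0},{"hand": 0.005,"slide": [0.0006,0.045,0.0014],"twist": 0}])

```text
t: 30.3
ee_pos: [0.541, 0.1548, 0.1096]
eef_rot: [[0.001, 0.988, -0.154], [0.0, -0.154, -0.988], [-1.0, 0.001, -0.0]]
wrist_force: [-0.4, 0.9, -1.5]
width: 0.0209
```

```bash
python3 - <<'E'
from w import *
for i in range(2): f=grab('wrist')
f=grab('wrist'); save(f,'w7.png')
plan(0,0,0,-98.85); print(np.array(manip.get_obs()['ft_torque']))
E
```

```text
t 30.4 at [539.4718 154.9871 109.1023] az -98.83 w 20.4 F [-0.4161 -0.4962 -1.3198] | slide [ 109.5 -509.2  236. ] twist 0.000 (0.0 deg)
[0.026  0.063  0.0392]
```

View pics/w7.png

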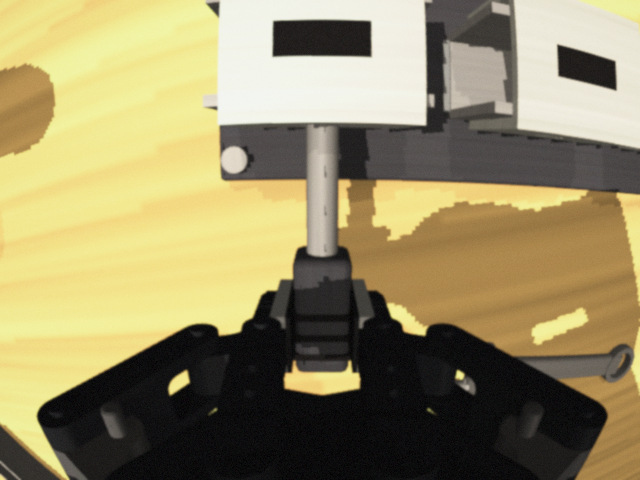

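send_rows(moves=[{"hand": 0.005,"slide": [0,0.008,0],"twist": 0},{"hand": 0.005,"slide": [0,0.016,0],"twist": 0},{"hand": 0.005,"slide": [0,0.024,0],"twist": 0},{"hand": 0.005,"slide": [0,0.032,0],"twist": 0},{"hand": 0.005,"slide": [0,0.04,0],"twist": 0},{"hand": 0.005,"slide": [0,0.045,0],"twist": 0},{"hand": 0.005,"slide": [0,0.048,0],"twist": 0},{"hand": 0.005,"slide": [0,0.048,0],"twist": 0}])

```text
t: 31.25
ee_pos: [0.5875, 0.1475, 0.1092]
eef_rot: [[-0.0, 0.988, -0.154], [0.0, -0.154, -0.988], [-1.0, -0.0, -0.0]]
wrist_force: [1.0, -0.1, -2.1]
width: 0.0204
```

```bash
cat >> w.py <<'E'
def home(save_as=None):
    """gap between shoulder and cover face in tool y"""
    f=grab('wrist'); P=cloud(f); T=tool(P,f['o']); x,y,z=T[...,0],T[...,1],T[...,2]; h=P[...,2]*1000
    c=(h>64.2)&(h<69)&(abs(z)<25)&(y>10)&(y<100); g=(h>49)&(h<57)&(abs(z)<9)&(y>0)&(y<60)
    print('cover edge y %.1f..%.1f'%tuple(np.percentile(y[c],[.5,99.5])),'z %.1f..%.1f'%tuple(np.percentile(z[c],[.5,99.5])),'| grip top front y %.1f  h %.1f'%(np.percentile(y[g],99.5),np.median(h[g])))
    sh=(h>44)&(h<51)&(abs(z)<4)&(y>15)&(y<50); print('shank seen',sh.sum(), np.percentile(y[sh],[1,99]) if sh.sum()>5 else '')
    tip=(h>40)&(h<52)&(abs(z)<9)&(y>75)&(y<125); print('tip seen',tip.sum(), np.percentile(y[tip],[1,99]) if tip.sum()>5 else '')
    if save_as: save(f,save_as)
    plan(0,0,0,-98.85,f['o'])
E
python3 - <<'E'
from w import *
for i in range(3): f=grab('wrist')
home('w8.png')
E
```

```text
cover edge y 11.8..77.3 z -24.7..24.7 | grip top front y 19.8  h 53.5
shank seen 0 
tip seen 1133 [79.5137 95.3544]
t 31.4 at [586.9005 147.6952 109.1761] az -98.83 w 20.8 F [ 0.396   0.2221 -2.0992] | slide [ 109.4 -557.2  236. ] twist 0.000 (0.0 deg)
```

View pics/w8.png

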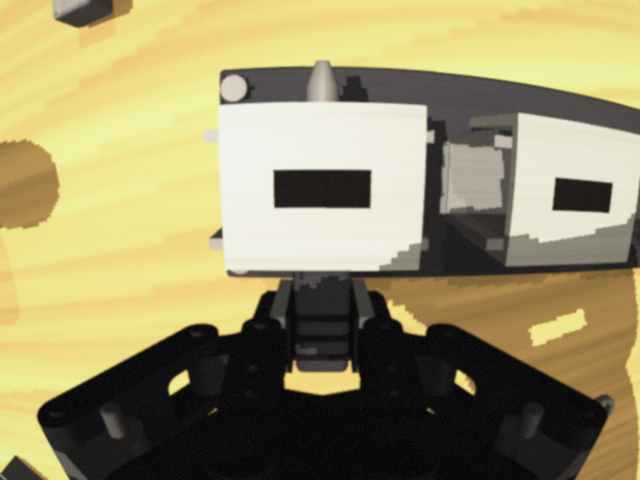

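send_rows(moves=[{"hand": 0.005,"slide": [0,0.001,0],"twist": 0},{"hand": 0.005,"slide": [0,0.002,0],"twist": 0},{"hand": 0.005,"slide": [0,0.003,0],"twist": 0},{"hand": 0.005,"slide": [0,0.003,0],"twist": 0},{"hand": 0.005,"slide": [0,0.003,0],"twist": 0},{"hand": 0.005,"slide": [0,0.003,0],"twist": 0},{"hand": 0.005,"slide": [0,0.003,0],"twist": 0},{"hand": 0.005,"slide": [0,0.003,0],"twist": 0}])

```text
t: 32.25
ee_pos: [0.5896, 0.1473, 0.1091]
eef_rot: [[-0.002, 0.988, -0.154], [0.0, -0.154, -0.988], [-1.0, -0.002, 0.0]]
wrist_force: [-5.6, 0.6, 0.9]
width: 0.0205
```

```bash
python3 - <<'E'
from w import *
home()
E
```

```text
cover edge y 11.7..76.5 z -24.7..24.7 | grip top front y 18.7  h 53.5
shank seen 0 
tip seen 1202 [78.811  95.3547]
t 32.2 at [589.567  147.2751 109.1481] az -98.83 w 20.5 F [-5.5816  0.5528  0.9487] | slide [ 110.2 -559.8  236. ] twist 0.000 (0.0 deg)
```

send_rows(moves=[{"hand": 0.03,"slide": [0,0,0],"twist": 0},{"hand": 0.05,"slide": [0,0,0],"twist": 0},{"hand": 0.06,"slide": [0,0,0],"twist": 0},{"hand": 0.06,"slide": [0,0,0],"twist": 0},{"hand": 0.06,"slide": [-0.02,0,0],"twist": 0},{"hand": 0.06,"slide": [-0.05,0,0],"twist": 0},{"hand": 0.085,"slide": [-0.09,0,0],"twist": 0},{"hand": 0.085,"slide": [-0.09,0,0],"twist": 0}])

```text
t: 33.1
ee_pos: [0.5939, 0.1475, 0.2067]
eef_rot: [[0.014, 0.988, -0.154], [0.001, -0.154, -0.988], [-1.0, 0.013, -0.003]]
wrist_force: [0.6, -1.1, 1.1]
width: 0.0842
```

```bash
python3 - <<'E'
from w import *
for i in range(4): f=grab('wrist')
f=grab('wrist'); P=cloud(f); T=tool(P,f['o']); x,y,z=T[...,0],T[...,1],T[...,2]; h=P[...,2]*1000
c=(h>64.2)&(h<69)&(abs(z)<25)&(y>0)&(y<100); g=(h>47)&(h<57)&(abs(z)<12)&(y>-40)&(y<35); tip=(h>36)&(h<52)&(abs(z)<9)&(y>70)&(y<110)
print('cover',np.percentile(y[c],[.5,99.5]),'grip',np.percentile(y[g],[.5,99.5]),'h',np.median(h[g]),'tip',np.percentile(y[tip],[1,99.5]))
pins()
plan(344,340,200,-89)
E
```

```text
cover [23.4661 76.3048] grip [-25.8148  19.5441] h 49.23308428449236 tip [77.6894 93.5253]
pin 289 [ 440.8599 -234.9953] [118.4539  23.5909] ang 2.1 (433, 272) [78 76 68]
pin 322 [ 386.7322 -332.8169] [ 24.0198 121.9588] ang 87.1 (473, 293) [74 71 68]
pin 1202 [ 383.2392 -512.5867] [91.5092 91.1268] ang 52.0 (544, 289) [134 133 128]
pin 301 [376.8344 338.9212] [121.4656  23.2234] ang 0.2 (206, 299) [73 73 67]
t 33.4 at [589.2674 147.0596 197.4508] az -98.84 w 84.7 F [ 0.3915 -0.405  -0.6751] | slide [  -1.8 -272.  -153. ] twist -0.172 (-9.8 deg)
```

```bash
cat >> w.py <<'E'
def seated(y0=50,cz=0):
    """profile of a seated pin's grip + tip along tool y (near face = cover edge)"""
    f=grab('wrist'); P=cloud(f); T=tool(P,f['o']); x,y,z=T[...,0],T[...,1],T[...,2]-cz; h=P[...,2]*1000
    c=(h>64.2)&(h<69)&(abs(z)<25)&(abs(y-y0)<45); ce=np.percentile(y[c],[.5,99.5]); print('cover edges',ce,'h',np.median(h[c]))
    m=(h>30)&(h<60)&(abs(z)<8)&(y>ce[0]-70)&(y<ce[0])
    for a in np.arange(ce[0]-62,ce[0],6):
        s=m&(y>=a)&(y<a+6)
        if s.sum()>5: print('  y %.0f n %d h med %.1f'%(a-ce[0],s.sum(),np.median(h[s])))
    print('grip back %.1f'%(np.percentile(y[m],.5)-ce[0]),'(home -50)')
    tip=(h>30)&(h<56)&(abs(z)<8)&(y>ce[1])&(y<ce[1]+40); print('tip out %.1f h %.1f'%(np.percentile(y[tip],99.5)-ce[1],np.median(h[tip])))
    return f
E
python3 - <<'E'
from w import *
f=seated(); save(f,'w9.png',(180,60,460,460),1.4)
E
```

```text
cover edges [24.2076 76.8054] h 66.26412392576293
  y -56 n 28 h med 46.7
  y -50 n 204 h med 47.8
  y -44 n 231 h med 48.3
  y -38 n 231 h med 48.7
  y -32 n 229 h med 49.0
  y -26 n 241 h med 49.6
  y -20 n 239 h med 49.8
  y -14 n 249 h med 50.3
  y -8 n 190 h med 50.7
grip back -50.6 (home -50)
tip out 17.1 h 49.0
```

View pics/w9.png

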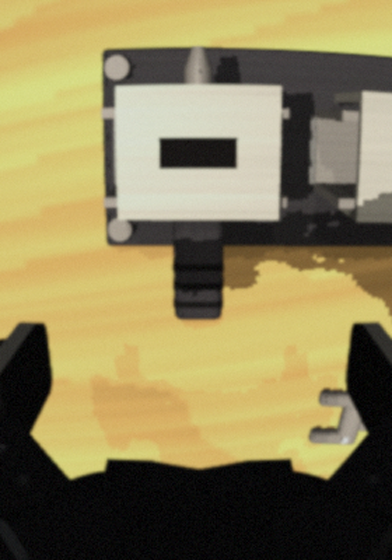

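send_rows(moves=[{"hand": 0.085,"slide": [0,-0.04,-0.0225],"twist": -0.05},{"hand": 0.085,"slide": [0,-0.08,-0.045],"twist": -0.1},{"hand": 0.085,"slide": [0,-0.12,-0.0675],"twist": -0.172},{"hand": 0.085,"slide": [0,-0.16,-0.09],"twist": -0.172},{"hand": 0.085,"slide": [0,-0.2,-0.1125],"twist": -0.172},{"hand": 0.085,"slide": [0,-0.24,-0.135],"twist": -0.172},{"hand": 0.085,"slide": [0,-0.272,-0.153],"twist": -0.172},{"hand": 0.085,"slide": [0,-0.272,-0.153],"twist": -0.172}])

```text
t: 34.25
ee_pos: [0.3412, 0.3416, 0.198]
eef_rot: [[-0.003, 1.0, 0.023], [-0.001, 0.023, -1.0], [-1.0, -0.003, 0.001]]
wrist_force: [0.2, 0.0, -0.5]
width: 0.0849
```

```bash
python3 - <<'E'
from w import *
for i in range(5): f=grab('wrist')
f,P,c,a=pinfit(380,340)
plan(c[0],c[1],76,a-90)
E
```

```text
grip n 2052 [344.2 339.1] [49.7 22.1] az 1.5 shank dir 0.9 top z 22.1
t 34.5 at [345.8516 339.4993 199.171 ] az -89.08 w 85.1 F [-0.4793  0.4492  0.0012] | slide [123.2  -1.6   0.3] twist -0.011 (-0.6 deg)
```

send_rows(moves=[{"hand": 0.085,"slide": [0.02,-0.001,0.0003],"twist": -0.005},{"hand": 0.085,"slide": [0.06,-0.001,0.0003],"twist": -0.005},{"hand": 0.085,"slide": [0.1,-0.001,0.0003],"twist": -0.005},{"hand": 0.07,"slide": [0.115,-0.001,0.0003],"twist": -0.005},{"hand": 0.06,"slide": [0.1235,-0.001,0.0003],"twist": -0.005},{"hand": 0.05,"slide": [0.1235,-0.001,0.0003],"twist": -0.005},{"hand": 0.03,"slide": [0.1235,-0.001,0.0003],"twist": -0.005},{"hand": 0.01,"slide": [0.1235,-0.001,0.0003],"twist": -0.005}])

```text
t: 35.35
ee_pos: [0.345, 0.3403, 0.0773]
eef_rot: [[0.003, 1.0, 0.022], [0.002, 0.022, -1.0], [-1.0, 0.003, -0.001]]
wrist_force: [-1.5, 1.0, 5.3]
width: 0.0214
```

send_rows(moves=[{"hand": 0.005,"slide": [0,0,0],"twist": 0},{"hand": 0.005,"slide": [0,0,0],"twist": 0},{"hand": 0.005,"slide": [0,0,0],"twist": 0},{"hand": 0.005,"slide": [0,0,0],"twist": 0},{"hand": 0.005,"slide": [-0.02,0,0],"twist": 0},{"hand": 0.005,"slide": [-0.04,0,0],"twist": 0},{"hand": 0.005,"slide": [-0.065,0,0],"twist": 0},{"hand": 0.005,"slide": [-0.065,0,0],"twist": 0}])

```text
t: 36.15
ee_pos: [0.3454, 0.341, 0.1439]
eef_rot: [[0.006, 1.0, 0.023], [0.004, 0.023, -1.0], [-1.0, 0.006, -0.004]]
wrist_force: [0.9, 0.8, -0.9]
width: 0.0205
```

```bash
python3 - <<'E'
from w import *
for i in range(4): f=grab('wrist')
s=np.array([622,46.2]); d=np.array([.9881,-.1539])
t=s-144*d; plan(*t,110,-98.85)
E
```

```text
t 36.4 at [342.9159 339.2084 139.245 ] az -88.69 w 20.5 F [-0.6244 -0.756  -1.667 ] | slide [ 29.3 130.7 273.9] twist 0.177 (10.2 deg)
```

send_rows(moves=[{"hand": 0.005,"slide": [0,0.015,0.032],"twist": 0.05},{"hand": 0.005,"slide": [0,0.035,0.074],"twist": 0.1},{"hand": 0.005,"slide": [0,0.055,0.116],"twist": 0.177},{"hand": 0.005,"slide": [0,0.075,0.158],"twist": 0.177},{"hand": 0.005,"slide": [0,0.095,0.2],"twist": 0.177},{"hand": 0.005,"slide": [0.01,0.115,0.241],"twist": 0.177},{"hand": 0.005,"slide": [0.02,0.1305,0.274],"twist": 0.177},{"hand": 0.005,"slide": [0.029,0.1305,0.274],"twist": 0.177}])

```text
t: 37.15
ee_pos: [0.4821, 0.0654, 0.1106]
eef_rot: [[0.0, 0.987, -0.159], [-0.001, -0.159, -0.987], [-1.0, 0.0, 0.001]]
wrist_force: [0.8, 0.3, -1.4]
width: 0.0206
```

```bash
python3 - <<'E'
from w import *
for i in range(8): f=grab('wrist')
align(); face()
plan(479.7,68.4,108.3,-98.85)
E
```

```text
shank z(y): at 60 0.23, at 97 0.01, slope -0.34 deg | axis x 65.9 slope 0.14 deg | world axis h 46.2 tip y 95.7
face y 118.3 n 3337
28 z -28.7..35.4 mid 3.35 gap -8.2..-7.8 mid -8.01
32 z -28.5..35.5 mid 3.54 gap -10.0..-9.6 mid -9.79
36 z -28.4..35.7 mid 3.65 gap -9.4..-9.0 mid -9.17
40 z -28.7..35.4 mid 3.33 gap -3.0..9.0 mid 2.97
44 z -28.8..35.4 mid 3.30 gap -4.4..10.8 mid 3.21
48 z -28.7..35.2 mid 3.24 gap -0.3..8.0 mid 3.86
52 z -28.2..35.8 mid 3.80 gap -1.3..6.8 mid 2.75
56 z 24.2..35.5 mid 29.86 
t 37.6 at [480.55    69.5968 112.2465] az -98.75 w 20.5 F [ 0.1708 -0.1308 -2.4492] | slide [ 3.9 -0.7  1.3] twist 0.002 (0.1 deg)
```

send_rows(moves=[{"hand": 0.005,"slide": [0.0029,0.0,0.0023],"twist": 0.002},{"hand": 0.005,"slide": [0.0029,0.008,0.0023],"twist": 0.002},{"hand": 0.005,"slide": [0.0029,0.015,0.0023],"twist": 0.002},{"hand": 0.005,"slide": [0.0029,0.023,0.0023],"twist": 0.002},{"hand": 0.005,"slide": [0.0029,0.031,0.0023],"twist": 0.002},{"hand": 0.005,"slide": [0.0029,0.039,0.0023],"twist": 0.002},{"hand": 0.005,"slide": [0.0029,0.047,0.0023],"twist": 0.002},{"hand": 0.005,"slide": [0.0029,0.047,0.0023],"twist": 0.002}])

```text
t: 38.45
ee_pos: [0.5281, 0.0592, 0.1091]
eef_rot: [[0.002, 0.988, -0.156], [0.0, -0.156, -0.988], [-1.0, 0.002, -0.0]]
wrist_force: [1.5, 1.4, -1.5]
width: 0.0208
```

```bash
python3 - <<'E'
from w import *
f=grab('wrist')
f,T,h=align()
plan(0,0,0,-98.85); print(np.array(manip.get_obs()['ft_torque']))
E
```

```text
Traceback (most recent call last):
  File "w.py", line 55, in align
    s=q[(q[:,1]>=a)&(q[:,1]<a+5)]; A.append((a+2.5,np.percentile(s[:,2],[1,99]).mean(),np.percentile(s[:,0],3)))
                                                   ~~~~~~~~~~~~~^^^^^^^^^^^^^^^
IndexError: index -1 is out of bounds for axis 0 with size 0
```

send_rows(moves=[{"hand": 0.005,"slide": [0,0.008,0],"twist": 0},{"hand": 0.005,"slide": [0,0.016,0],"twist": 0},{"hand": 0.005,"slide": [0,0.024,0],"twist": 0},{"hand": 0.005,"slide": [0,0.032,0],"twist": 0},{"hand": 0.005,"slide": [0,0.04,0],"twist": 0},{"hand": 0.005,"slide": [0,0.045,0],"twist": 0},{"hand": 0.005,"slide": [0,0.048,0],"twist": 0},{"hand": 0.005,"slide": [0,0.048,0],"twist": 0}])

```text
t: 39.35
ee_pos: [0.5745, 0.0519, 0.1089]
eef_rot: [[0.0, 0.988, -0.156], [0.0, -0.156, -0.988], [-1.0, 0.0, -0.0]]
wrist_force: [0.8, 1.5, -1.9]
width: 0.0206
```

```bash
python3 - <<'E'
from w import *
f=grab('wrist')
home()
E
```

```text
cover edge y 11.7..76.4 z -24.7..24.7 | grip top front y 18.8  h 53.4
shank seen 0 
tip seen 1211 [78.771  95.1964]
t 39.4 at [574.3734  51.8886 108.8222] az -98.95 w 20.9 F [ 0.0909  2.1612 -2.0023] | slide [ 108.3 -559.4  140.6] twist -0.002 (-0.1 deg)
```

send_rows(moves=[{"hand": 0.005,"slide": [0,0.001,0],"twist": 0},{"hand": 0.005,"slide": [0,0.002,0],"twist": 0},{"hand": 0.005,"slide": [0,0.0025,0],"twist": 0},{"hand": 0.005,"slide": [0,0.0025,0],"twist": 0},{"hand": 0.005,"slide": [0,0.0025,0],"twist": 0},{"hand": 0.005,"slide": [0,0.0025,0],"twist": 0},{"hand": 0.005,"slide": [0,0.0025,0],"twist": 0},{"hand": 0.005,"slide": [0,0.0025,0],"twist": 0}])

```text
t: 40.25
ee_pos: [0.575, 0.0518, 0.1087]
eef_rot: [[-0.005, 0.988, -0.155], [0.0, -0.155, -0.988], [-1.0, -0.005, 0.0]]
wrist_force: [-5.8, 1.8, 2.9]
width: 0.0206
```

send_rows(moves=[{"hand": 0.03,"slide": [0,0,0],"twist": 0},{"hand": 0.05,"slide": [0,0,0],"twist": 0},{"hand": 0.06,"slide": [0,0,0],"twist": 0},{"hand": 0.06,"slide": [0,0,0],"twist": 0},{"hand": 0.06,"slide": [-0.02,0,0],"twist": 0},{"hand": 0.06,"slide": [-0.05,0,0],"twist": 0},{"hand": 0.085,"slide": [-0.09,0,0],"twist": 0},{"hand": 0.085,"slide": [-0.09,0,0],"twist": 0}])

```text
t: 41.05
ee_pos: [0.5802, 0.0512, 0.2059]
eef_rot: [[0.013, 0.988, -0.156], [-0.001, -0.156, -0.988], [-1.0, 0.013, -0.001]]
wrist_force: [0.1, -0.8, 2.0]
width: 0.0848
```

```bash
python3 - <<'E'
from w import *
for i in range(4): f=grab('wrist')
seated()
pins()
plan(409.5,-236,199,-88)
E
```

```text
cover edges [22.4304 75.2005] h 66.29388253597557
  y -56 n 23 h med 46.6
  y -50 n 193 h med 47.8
  y -44 n 228 h med 48.3
  y -38 n 231 h med 48.8
  y -32 n 227 h med 49.1
  y -26 n 241 h med 49.6
  y -20 n 244 h med 49.9
  y -14 n 238 h med 50.4
  y -8 n 182 h med 50.7
grip back -50.5 (home -50)
tip out 16.9 h 48.8
pin 281 [ 442.0154 -234.2467] [121.2656  22.9538] ang 2.6 (434, 272) [75 72 65]
pin 318 [ 386.604  -333.2124] [ 22.2943 122.1352] ang 86.8 (473, 293) [71 67 63]
pin 1210 [ 383.0988 -512.4968] [90.4841 91.2801] ang 52.6 (544, 289) [132 129 123]
t 41.4 at [575.6817  51.5251 197.135 ] az -98.95 w 85.0 F [-0.3103 -0.1455  0.0359] | slide [  -1.4 -119.4  309.9] twist -0.191 (-11.0 deg)
```

send_rows(moves=[{"hand": 0.085,"slide": [0,-0.016,0.042],"twist": -0.05},{"hand": 0.085,"slide": [0,-0.033,0.086],"twist": -0.1},{"hand": 0.085,"slide": [0,-0.05,0.13],"twist": -0.15},{"hand": 0.085,"slide": [0,-0.067,0.174],"twist": -0.191},{"hand": 0.085,"slide": [0,-0.084,0.218],"twist": -0.191},{"hand": 0.085,"slide": [0,-0.101,0.262],"twist": -0.191},{"hand": 0.085,"slide": [0,-0.1155,0.3],"twist": -0.191},{"hand": 0.085,"slide": [0,-0.1194,0.31],"twist": -0.191}])

```text
t: 42.15
ee_pos: [0.4085, -0.2385, 0.198]
eef_rot: [[-0.002, 1.0, 0.031], [0.001, 0.031, -1.0], [-1.0, -0.002, -0.001]]
wrist_force: [0.5, 0.4, -0.6]
width: 0.0852
```

send_rows(moves=[{"hand": 0.085,"slide": [0,0,0],"twist": 0},{"hand": 0.085,"slide": [0,0,0],"twist": 0},{"hand": 0.085,"slide": [0,0,0],"twist": 0},{"hand": 0.085,"slide": [0,0,0],"twist": 0},{"hand": 0.085,"slide": [0,0,0],"twist": 0},{"hand": 0.085,"slide": [0,0,0],"twist": 0},{"hand": 0.085,"slide": [0,0,0],"twist": 0},{"hand": 0.085,"slide": [0,0,0],"twist": 0}])

```text
t: 42.95
ee_pos: [0.4105, -0.236, 0.199]
eef_rot: [[0.0, 0.999, 0.035], [-0.0, 0.035, -0.999], [-1.0, 0.0, 0.0]]
wrist_force: [0.1, 0.4, -0.4]
width: 0.085
```

```bash
cat >> h.py <<'E'
import pickle
_g=grab; _c={}
def grab(n):
    """one camera call per script and camera; kept on disk"""
    if n not in _c: _c[n]=_g(n); pickle.dump(_c[n],open('last_%s.pkl'%n,'wb'))
    return _c[n]
E
python3 - <<'E'
from w import *
f,P,c,a=pinfit(442,-234)
plan(c[0],c[1],76,a-90)
E
```

```text
grip n 2088 [ 409.9 -237.2] [49.8 22.3] az 1.5 shank dir 2.6 top z 22.2
t 43.0 at [ 410.4399 -236.1169  198.9651] az -88.00 w 85.1 F [ 0.3329  0.609  -0.1416] | slide [123.   -0.6   1. ] twist 0.009 (0.5 deg)
```

send_rows(moves=[{"hand": 0.085,"slide": [0.02,-0.0006,0.001],"twist": 0.0},{"hand": 0.085,"slide": [0.06,-0.0006,0.001],"twist": 0.0},{"hand": 0.085,"slide": [0.1,-0.0006,0.001],"twist": 0.0},{"hand": 0.07,"slide": [0.115,-0.0006,0.001],"twist": 0.0},{"hand": 0.06,"slide": [0.1235,-0.0006,0.001],"twist": 0.0},{"hand": 0.05,"slide": [0.1235,-0.0006,0.001],"twist": 0.0},{"hand": 0.03,"slide": [0.1235,-0.0006,0.001],"twist": 0.0},{"hand": 0.01,"slide": [0.1235,-0.0006,0.001],"twist": 0.0}])

```text
t: 43.8
ee_pos: [0.4107, -0.2379, 0.0769]
eef_rot: [[0.002, 0.999, 0.035], [-0.002, 0.035, -0.999], [-1.0, 0.002, 0.002]]
wrist_force: [0.2, 2.6, 5.9]
width: 0.0219
```

send_rows(moves=[{"hand": 0.005,"slide": [0,0,0],"twist": 0},{"hand": 0.005,"slide": [0,0,0],"twist": 0},{"hand": 0.005,"slide": [0,0,0],"twist": 0},{"hand": 0.005,"slide": [0,0,0],"twist": 0},{"hand": 0.005,"slide": [-0.02,0,0],"twist": 0},{"hand": 0.005,"slide": [-0.04,0,0],"twist": 0},{"hand": 0.005,"slide": [-0.065,0,0],"twist": 0},{"hand": 0.005,"slide": [-0.065,0,0],"twist": 0}])

```text
t: 44.6
ee_pos: [0.4114, -0.2385, 0.1436]
eef_rot: [[0.006, 0.999, 0.035], [-0.005, 0.035, -0.999], [-1.0, 0.005, 0.005]]
wrist_force: [0.0, -0.1, -1.9]
width: 0.0205
```

send_rows(moves=[{"hand": 0.005,"slide": [0,0,0],"twist": 0},{"hand": 0.005,"slide": [0,0,0],"twist": 0},{"hand": 0.005,"slide": [0,0,0],"twist": 0},{"hand": 0.005,"slide": [0,0,0],"twist": 0},{"hand": 0.005,"slide": [0,0,0],"twist": 0},{"hand": 0.005,"slide": [0,0,0],"twist": 0},{"hand": 0.005,"slide": [0,0,0],"twist": 0},{"hand": 0.005,"slide": [0,0,0],"twist": 0}])

```text
t: 45.4
ee_pos: [0.4099, -0.2372, 0.1404]
eef_rot: [[0.0, 0.999, 0.035], [-0.0, 0.035, -0.999], [-1.0, 0.0, 0.0]]
wrist_force: [0.1, 0.6, -1.8]
width: 0.0208
```

```bash
python3 -c "
from w import *
plan(450.1,-120.9,109,-98.85)"
```

```text
t 45.4 at [ 409.8735 -237.1889  140.447 ] az -88.01 w 20.8 F [ 0.1369  0.5809 -1.7922] | slide [  31.4   44.2 -114.8] twist 0.189 (10.8 deg)
```

send_rows(moves=[{"hand": 0.005,"slide": [0,0.013,-0.034],"twist": 0.08},{"hand": 0.005,"slide": [0,0.026,-0.068],"twist": 0.16},{"hand": 0.005,"slide": [0,0.038,-0.1],"twist": 0.189},{"hand": 0.005,"slide": [0.01,0.044,-0.1148],"twist": 0.189},{"hand": 0.005,"slide": [0.022,0.044,-0.1148],"twist": 0.189},{"hand": 0.005,"slide": [0.031,0.044,-0.1148],"twist": 0.189},{"hand": 0.005,"slide": [0.031,0.044,-0.1148],"twist": 0.189},{"hand": 0.005,"slide": [0.031,0.044,-0.1148],"twist": 0.189}])

```text
t: 46.2
ee_pos: [0.4495, -0.1217, 0.1091]
eef_rot: [[-0.001, 0.988, -0.155], [0.0, -0.155, -0.988], [-1.0, -0.001, -0.0]]
wrist_force: [0.8, 0.5, -2.5]
width: 0.0208
```

send_rows(moves=[{"hand": 0.005,"slide": [0,0,0],"twist": 0},{"hand": 0.005,"slide": [0,0,0],"twist": 0},{"hand": 0.005,"slide": [0,0,0],"twist": 0},{"hand": 0.005,"slide": [0,0,0],"twist": 0},{"hand": 0.005,"slide": [0,0,0],"twist": 0},{"hand": 0.005,"slide": [0,0,0],"twist": 0},{"hand": 0.005,"slide": [0,0,0],"twist": 0},{"hand": 0.005,"slide": [0,0,0],"twist": 0}])

```text
t: 47.0
ee_pos: [0.4498, -0.1209, 0.1094]
eef_rot: [[-0.0, 0.988, -0.154], [0.0, -0.154, -0.988], [-1.0, -0.0, -0.0]]
wrist_force: [0.2, -0.3, -1.6]
width: 0.0203
```

```bash
python3 - <<'E'
from w import *
align(); face()
plan(450.1,-120.9,109,-98.85)
E
```

```text
shank z(y): at 60 0.03, at 97 -0.16, slope -0.29 deg | axis x 65.5 slope 0.23 deg | world axis h 43.9 tip y 95.9
face y 118.1 n 3154
28 z -32.8..31.3 mid -0.79 gap 9.3..9.8 mid 9.59
32 z -33.0..31.3 mid -0.82 gap 4.4..4.9 mid 4.65
36 z -32.9..31.3 mid -0.83 gap 12.4..12.8 mid 12.61
40 z -33.0..31.4 mid -0.79 gap -5.6..5.0 mid -0.31
44 z -32.8..31.1 mid -0.85 gap -8.5..6.7 mid -0.86
48 z -32.9..31.5 mid -0.66 gap -7.7..5.8 mid -0.97
52 z -33.1..30.8 mid -1.14 
t 47.0 at [ 449.8123 -120.8699  109.4081] az -98.83 w 20.4 F [ 0.3044 -0.4832 -2.1302] | slide [ 0.4  0.3 -0. ] twist 0.000 (0.0 deg)
```

send_rows(moves=[{"hand": 0.005,"slide": [0.0004,0.0,-0.0005],"twist": 0},{"hand": 0.005,"slide": [0.0004,0.008,-0.0005],"twist": 0},{"hand": 0.005,"slide": [0.0004,0.015,-0.0005],"twist": 0},{"hand": 0.005,"slide": [0.0004,0.023,-0.0005],"twist": 0},{"hand": 0.005,"slide": [0.0004,0.031,-0.0005],"twist": 0},{"hand": 0.005,"slide": [0.0004,0.039,-0.0005],"twist": 0},{"hand": 0.005,"slide": [0.0004,0.047,-0.0005],"twist": 0},{"hand": 0.005,"slide": [0.0004,0.047,-0.0005],"twist": 0}])

```text
t: 47.85
ee_pos: [0.4976, -0.128, 0.1093]
eef_rot: [[0.001, 0.988, -0.153], [-0.0, -0.153, -0.988], [-1.0, 0.001, 0.0]]
wrist_force: [-0.1, -1.5, -2.0]
width: 0.0205
```

send_rows(moves=[{"hand": 0.005,"slide": [0,0.008,0],"twist": 0},{"hand": 0.005,"slide": [0,0.016,0],"twist": 0},{"hand": 0.005,"slide": [0,0.024,0],"twist": 0},{"hand": 0.005,"slide": [0,0.032,0],"twist": 0},{"hand": 0.005,"slide": [0,0.04,0],"twist": 0},{"hand": 0.005,"slide": [0,0.045,0],"twist": 0},{"hand": 0.005,"slide": [0,0.048,0],"twist": 0},{"hand": 0.005,"slide": [0,0.049,0],"twist": 0}])

```text
t: 48.65
ee_pos: [0.5447, -0.1351, 0.1089]
eef_rot: [[-0.001, 0.988, -0.153], [0.0, -0.153, -0.988], [-1.0, -0.001, -0.0]]
wrist_force: [-0.7, -0.2, -1.5]
width: 0.0205
```

```bash
python3 - <<'E'
from w import *
home()
E
```

```text
cover edge y 11.8..76.4 z -24.7..24.7 | grip top front y 18.9  h 53.9
shank seen 0 
tip seen 1238 [78.7385 95.3439]
t 48.6 at [ 544.6864 -135.12    108.8548] az -98.82 w 20.5 F [-0.6546 -0.2439 -1.4872] | slide [ 109.6 -558.8  -50. ] twist 0.000 (0.0 deg)
```

send_rows(moves=[{"hand": 0.005,"slide": [0,0.001,0],"twist": 0},{"hand": 0.005,"slide": [0,0.002,0],"twist": 0},{"hand": 0.005,"slide": [0,0.0025,0],"twist": 0},{"hand": 0.005,"slide": [0,0.0025,0],"twist": 0},{"hand": 0.005,"slide": [0,0.0025,0],"twist": 0},{"hand": 0.005,"slide": [0,0.0025,0],"twist": 0},{"hand": 0.005,"slide": [0,0.0025,0],"twist": 0},{"hand": 0.005,"slide": [0,0.0025,0],"twist": 0}])

```text
t: 49.5
ee_pos: [0.5455, -0.1351, 0.1085]
eef_rot: [[-0.005, 0.988, -0.153], [0.001, -0.153, -0.988], [-1.0, -0.006, -0.001]]
wrist_force: [-4.5, 1.4, 1.9]
width: 0.0208
```

send_rows(moves=[{"hand": 0.03,"slide": [0,0,0],"twist": 0},{"hand": 0.05,"slide": [0,0,0],"twist": 0},{"hand": 0.06,"slide": [0,0,0],"twist": 0},{"hand": 0.06,"slide": [0,0,0],"twist": 0},{"hand": 0.06,"slide": [-0.02,0,0],"twist": 0},{"hand": 0.06,"slide": [-0.05,0,0],"twist": 0},{"hand": 0.085,"slide": [-0.09,0,0],"twist": 0},{"hand": 0.085,"slide": [-0.09,0,0],"twist": 0}])

```text
t: 50.3
ee_pos: [0.5506, -0.1369, 0.2059]
eef_rot: [[0.012, 0.988, -0.153], [-0.005, -0.153, -0.988], [-1.0, 0.013, 0.003]]
wrist_force: [0.8, 0.2, -0.2]
width: 0.0847
```

send_rows(moves=[{"hand": 0.085,"slide": [0,0,0],"twist": 0},{"hand": 0.085,"slide": [0,0,0],"twist": 0},{"hand": 0.085,"slide": [0,0,0],"twist": 0},{"hand": 0.085,"slide": [0,0,0],"twist": 0},{"hand": 0.085,"slide": [0,0,0],"twist": 0},{"hand": 0.085,"slide": [0,0,0],"twist": 0},{"hand": 0.085,"slide": [0,0,0],"twist": 0},{"hand": 0.085,"slide": [0,0,0],"twist": 0}])

```text
t: 51.1
ee_pos: [0.5472, -0.1356, 0.199]
eef_rot: [[-0.0, 0.988, -0.154], [0.0, -0.154, -0.988], [-1.0, -0.0, -0.0]]
wrist_force: [0.6, 0.1, 0.2]
width: 0.0849
```

```bash
python3 - <<'E'
from w import *
seated()
plan(354,-331,199,-94)
E
```

```text
cover edges [21.5616 73.6339] h 66.25629483020754
  y -56 n 31 h med 46.6
  y -50 n 190 h med 47.8
  y -44 n 226 h med 48.3
  y -38 n 225 h med 48.7
  y -32 n 224 h med 49.0
  y -26 n 239 h med 49.6
  y -20 n 237 h med 50.0
  y -14 n 243 h med 50.4
  y -8 n 179 h med 50.6
grip back -50.7 (home -50)
tip out 17.6 h 48.9
t 51.1 at [ 547.2208 -135.546   199.0111] az -98.84 w 84.8 F [ 0.1377 -0.2258  0.19  ] | slide [   0.  -160.9  222.8] twist -0.084 (-4.8 deg)
```

send_rows(moves=[{"hand": 0.085,"slide": [0,-0.023,0.032],"twist": -0.04},{"hand": 0.085,"slide": [0,-0.049,0.068],"twist": -0.084},{"hand": 0.085,"slide": [0,-0.075,0.104],"twist": -0.084},{"hand": 0.085,"slide": [0,-0.101,0.14],"twist": -0.084},{"hand": 0.085,"slide": [0,-0.127,0.176],"twist": -0.084},{"hand": 0.085,"slide": [0,-0.151,0.209],"twist": -0.084},{"hand": 0.085,"slide": [0,-0.161,0.223],"twist": -0.084},{"hand": 0.085,"slide": [0,-0.161,0.223],"twist": -0.084}])

```text
t: 51.95
ee_pos: [0.3526, -0.3328, 0.1994]
eef_rot: [[0.0, 0.997, -0.074], [-0.001, -0.074, -0.997], [-1.0, 0.0, 0.001]]
wrist_force: [0.1, -0.2, -0.8]
width: 0.0849
```

send_rows(moves=[{"hand": 0.085,"slide": [0,0,0],"twist": 0},{"hand": 0.085,"slide": [0,0,0],"twist": 0},{"hand": 0.085,"slide": [0,0,0],"twist": 0},{"hand": 0.085,"slide": [0,0,0],"twist": 0},{"hand": 0.085,"slide": [0,0,0],"twist": 0},{"hand": 0.085,"slide": [0,0,0],"twist": 0},{"hand": 0.085,"slide": [0,0,0],"twist": 0},{"hand": 0.085,"slide": [0,0,0],"twist": 0}])

```text
t: 52.75
ee_pos: [0.3539, -0.3311, 0.199]
eef_rot: [[-0.0, 0.998, -0.07], [0.0, -0.07, -0.998], [-1.0, -0.0, -0.0]]
wrist_force: [-0.1, -1.2, -0.4]
width: 0.085
```

```bash
python3 - <<'E'
from w import *
f,P,c,a=pinfit(387,-333)
plan(c[0],c[1],76,a-90)
E
```

```text
grip n 2114 [ 353.8 -332.7] [22.4 49.9] az -3.5 shank dir -3.2 top z 22.1
t 52.8 at [ 353.897  -331.1778  199.0369] az -94.02 w 84.9 F [0.0155 1.025  0.57  ] | slide [123.   -0.    1.5] twist -0.009 (-0.5 deg)
```

send_rows(moves=[{"hand": 0.085,"slide": [0.02,0,0.0015],"twist": -0.01},{"hand": 0.085,"slide": [0.06,0,0.0015],"twist": -0.01},{"hand": 0.085,"slide": [0.1,0,0.0015],"twist": -0.01},{"hand": 0.07,"slide": [0.115,0,0.0015],"twist": -0.01},{"hand": 0.06,"slide": [0.1235,0,0.0015],"twist": -0.01},{"hand": 0.05,"slide": [0.1235,0,0.0015],"twist": -0.01},{"hand": 0.03,"slide": [0.1235,0,0.0015],"twist": -0.01},{"hand": 0.01,"slide": [0.1235,0,0.0015],"twist": -0.01}])

```text
t: 53.6
ee_pos: [0.3544, -0.3335, 0.077]
eef_rot: [[0.002, 0.998, -0.06], [-0.002, -0.06, -0.998], [-1.0, 0.002, 0.002]]
wrist_force: [-1.6, 1.0, 4.5]
width: 0.0221
```

send_rows(moves=[{"hand": 0.005,"slide": [0,0,0],"twist": 0},{"hand": 0.005,"slide": [0,0,0],"twist": 0},{"hand": 0.005,"slide": [0,0,0],"twist": 0},{"hand": 0.005,"slide": [0,0,0],"twist": 0},{"hand": 0.005,"slide": [-0.02,0,0],"twist": 0},{"hand": 0.005,"slide": [-0.04,0,0],"twist": 0},{"hand": 0.005,"slide": [-0.065,0,0],"twist": 0},{"hand": 0.005,"slide": [-0.065,0,0],"twist": 0}])

```text
t: 54.4
ee_pos: [0.355, -0.3343, 0.1437]
eef_rot: [[0.004, 0.998, -0.06], [-0.006, -0.06, -0.998], [-1.0, 0.005, 0.006]]
wrist_force: [0.4, -0.0, -0.6]
width: 0.0203
```

send_rows(moves=[{"hand": 0.005,"slide": [0,0,0],"twist": 0},{"hand": 0.005,"slide": [0,0,0],"twist": 0},{"hand": 0.005,"slide": [0,0,0],"twist": 0},{"hand": 0.005,"slide": [0,0,0],"twist": 0},{"hand": 0.005,"slide": [0,0,0],"twist": 0},{"hand": 0.005,"slide": [0,0,0],"twist": 0},{"hand": 0.005,"slide": [0,0,0],"twist": 0},{"hand": 0.005,"slide": [0,0,0],"twist": 0}])

```text
t: 55.2
ee_pos: [0.3538, -0.3327, 0.1405]
eef_rot: [[0.0, 0.998, -0.06], [-0.0, -0.06, -0.998], [-1.0, 0.0, 0.0]]
wrist_force: [-0.4, 0.5, -1.2]
width: 0.0207
```

```bash
python3 -c "
from w import *
plan(464.7,-26,109,-98.85)"
```

```text
t 55.2 at [ 353.794  -332.6868  140.515 ] az -93.45 w 20.7 F [-0.3867  0.5482 -1.1819] | slide [  31.5   92.2 -312.8] twist 0.094 (5.4 deg)
```

send_rows(moves=[{"hand": 0.005,"slide": [0,0.01,-0.034],"twist": 0.04},{"hand": 0.005,"slide": [0,0.022,-0.075],"twist": 0.094},{"hand": 0.005,"slide": [0,0.035,-0.119],"twist": 0.094},{"hand": 0.005,"slide": [0,0.048,-0.163],"twist": 0.094},{"hand": 0.005,"slide": [0,0.061,-0.207],"twist": 0.094},{"hand": 0.005,"slide": [0,0.074,-0.251],"twist": 0.094},{"hand": 0.005,"slide": [0,0.087,-0.295],"twist": 0.094},{"hand": 0.005,"slide": [0,0.092,-0.3128],"twist": 0.094}])

```text
t: 56.0
ee_pos: [0.4651, -0.0229, 0.1408]
eef_rot: [[0.001, 0.989, -0.15], [0.001, -0.15, -0.989], [-1.0, 0.001, -0.001]]
wrist_force: [-0.2, -0.8, -1.4]
width: 0.0205
```

send_rows(moves=[{"hand": 0.005,"slide": [0,0,0],"twist": 0},{"hand": 0.005,"slide": [0.01,0,0],"twist": 0},{"hand": 0.005,"slide": [0.02,0,0],"twist": 0},{"hand": 0.005,"slide": [0.028,0,0],"twist": 0},{"hand": 0.005,"slide": [0.031,0,0],"twist": 0},{"hand": 0.005,"slide": [0.0312,0,0],"twist": 0},{"hand": 0.005,"slide": [0.0312,0,0],"twist": 0},{"hand": 0.005,"slide": [0.0312,0,0],"twist": 0}])

```text
t: 56.8
ee_pos: [0.4647, -0.0262, 0.1097]
eef_rot: [[0.001, 0.988, -0.154], [-0.0, -0.154, -0.988], [-1.0, 0.001, 0.0]]
wrist_force: [0.2, -0.1, -1.2]
width: 0.0204
```

send_rows(moves=[{"hand": 0.005,"slide": [0,0,0],"twist": 0},{"hand": 0.005,"slide": [0,0,0],"twist": 0},{"hand": 0.005,"slide": [0,0,0],"twist": 0},{"hand": 0.005,"slide": [0,0,0],"twist": 0},{"hand": 0.005,"slide": [0,0,0],"twist": 0},{"hand": 0.005,"slide": [0,0,0],"twist": 0},{"hand": 0.005,"slide": [0,0,0],"twist": 0},{"hand": 0.005,"slide": [0,0,0],"twist": 0}])

```text
t: 57.6
ee_pos: [0.4644, -0.026, 0.1093]
eef_rot: [[-0.0, 0.988, -0.154], [0.0, -0.154, -0.988], [-1.0, -0.0, -0.0]]
wrist_force: [-0.3, 1.5, -1.3]
width: 0.0204
```

```bash
python3 - <<'E'
from w import *
align(); face()
plan(464.7,-26,109,-98.85)
E
```

```text
shank z(y): at 60 -0.01, at 97 -0.22, slope -0.33 deg | axis x 65.6 slope -0.11 deg | world axis h 43.7 tip y 96.3
face y 120.2 n 2476
28 z -32.9..31.3 mid -0.80 gap -10.5..-10.1 mid -10.32
32 z -32.4..31.3 mid -0.55 gap 8.4..8.8 mid 8.62
36 z -33.0..31.3 mid -0.86 gap -0.3..0.1 mid -0.12
40 z -32.5..31.2 mid -0.68 gap -6.0..5.8 mid -0.12
44 z -32.7..31.4 mid -0.68 gap -8.8..7.8 mid -0.50
t 57.6 at [464.4322 -25.9706 109.3122] az -98.83 w 20.1 F [ 0.5518 -0.0266 -0.906 ] | slide [ 0.3  0.3 -0. ] twist 0.000 (0.0 deg)
```

send_rows(moves=[{"hand": 0.005,"slide": [0.0004,0.0,0],"twist": 0},{"hand": 0.005,"slide": [0.0004,0.009,0],"twist": 0},{"hand": 0.005,"slide": [0.0004,0.017,0],"twist": 0},{"hand": 0.005,"slide": [0.0004,0.025,0],"twist": 0},{"hand": 0.005,"slide": [0.0004,0.033,0],"twist": 0},{"hand": 0.005,"slide": [0.0004,0.041,0],"twist": 0},{"hand": 0.005,"slide": [0.0004,0.048,0],"twist": 0},{"hand": 0.005,"slide": [0.0004,0.048,0],"twist": 0}])

```text
t: 58.45
ee_pos: [0.513, -0.0336, 0.1091]
eef_rot: [[0.001, 0.988, -0.154], [-0.0, -0.154, -0.988], [-1.0, 0.001, 0.0]]
wrist_force: [-0.7, 0.4, -2.7]
width: 0.0206
```

send_rows(moves=[{"hand": 0.005,"slide": [0,0.008,0],"twist": 0},{"hand": 0.005,"slide": [0,0.016,0],"twist": 0},{"hand": 0.005,"slide": [0,0.024,0],"twist": 0},{"hand": 0.005,"slide": [0,0.032,0],"twist": 0},{"hand": 0.005,"slide": [0,0.04,0],"twist": 0},{"hand": 0.005,"slide": [0,0.045,0],"twist": 0},{"hand": 0.005,"slide": [0,0.048,0],"twist": 0},{"hand": 0.005,"slide": [0,0.049,0],"twist": 0}])

```text
t: 59.25
ee_pos: [0.5598, -0.0408, 0.1086]
eef_rot: [[-0.003, 0.988, -0.154], [0.0, -0.154, -0.988], [-1.0, -0.003, -0.0]]
wrist_force: [-3.3, 0.2, -0.7]
width: 0.0205
```

```bash
python3 - <<'E'
from w import *
home()
E
```

```text
cover edge y 11.7..76.7 z -24.8..24.7 | grip top front y 18.9  h 53.5
shank seen 0 
tip seen 1227 [79.0553 95.6773]
t 59.2 at [559.8489 -40.7732 108.6126] az -98.83 w 20.5 F [-3.331   0.2041 -0.681 ] | slide [ 110.  -559.2   45.7] twist 0.000 (0.0 deg)
```

Shoulder is in contact; a last small push, release, then back the arm up clear and over toward the start side for a final view.

send_rows(moves=[{"hand": 0.005,"slide": [0,0.001,0],"twist": 0},{"hand": 0.005,"slide": [0,0.0015,0],"twist": 0},{"hand": 0.005,"slide": [0,0.002,0],"twist": 0},{"hand": 0.005,"slide": [0,0.002,0],"twist": 0},{"hand": 0.005,"slide": [0,0.002,0],"twist": 0},{"hand": 0.005,"slide": [0,0.002,0],"twist": 0},{"hand": 0.005,"slide": [0,0.002,0],"twist": 0},{"hand": 0.005,"slide": [0,0.002,0],"twist": 0}])

```text
t: 60.1
ee_pos: [0.5601, -0.0408, 0.1082]
eef_rot: [[-0.006, 0.988, -0.153], [0.001, -0.153, -0.988], [-1.0, -0.007, -0.0]]
wrist_force: [-7.7, 0.1, 2.3]
width: 0.0205
```

send_rows(moves=[{"hand": 0.03,"slide": [0,0,0],"twist": 0},{"hand": 0.05,"slide": [0,0,0],"twist": 0},{"hand": 0.06,"slide": [0,0,0],"twist": 0},{"hand": 0.06,"slide": [0,0,0],"twist": 0},{"hand": 0.06,"slide": [-0.02,0,0],"twist": 0},{"hand": 0.06,"slide": [-0.05,0,0],"twist": 0},{"hand": 0.085,"slide": [-0.1,0,0],"twist": 0},{"hand": 0.085,"slide": [-0.14,0,0],"twist": 0}])

```text
t: 60.9
ee_pos: [0.5626, -0.0412, 0.2513]
eef_rot: [[0.002, 0.988, -0.154], [-0.0, -0.154, -0.988], [-1.0, 0.002, 0.0]]
wrist_force: [1.2, -0.4, 0.7]
width: 0.0845
```

send_rows(moves=[{"hand": 0.085,"slide": [-0.03,-0.02,0],"twist": 0},{"hand": 0.085,"slide": [-0.06,-0.04,0],"twist": 0},{"hand": 0.085,"slide": [-0.06,-0.05,0],"twist": 0},{"hand": 0.085,"slide": [-0.06,-0.05,0],"twist": 0},{"hand": 0.085,"slide": [-0.06,-0.05,0],"twist": 0},{"hand": 0.085,"slide": [-0.06,-0.05,0],"twist": 0},{"hand": 0.085,"slide": [-0.06,-0.05,0],"twist": 0},{"hand": 0.085,"slide": [-0.06,-0.05,0],"twist": 0}])

```text
t: 61.7
ee_pos: [0.513, -0.0336, 0.3079]
eef_rot: [[-0.002, 0.988, -0.154], [0.0, -0.154, -0.988], [-1.0, -0.002, -0.0]]
wrist_force: [0.1, 0.1, 0.2]
width: 0.0849
```

```bash
python3 - <<'E'
from w import *
f=grab('wrist'); save(f,'w10.png'); P=cloud(f)*1000
d=np.array([.9881,-.1539]); e=np.array([.1539,.9881])
st=[(592.3,-142.9),(607,-48.2),(621.9,46.4),(636.8,140.9)]
for k,s in enumerate(st):
    a=(P[...,0]-s[0])*d[0]+(P[...,1]-s[1])*d[1]; b=(P[...,0]-s[0])*e[0]+(P[...,1]-s[1])*e[1]; h=P[...,2]
    c=(h>64)&(h<69)&(abs(a)<35)&(abs(b)<40); r=cv2.minAreaRect(np.stack([a[c],b[c]],-1).astype(np.float32))
    ce=np.percentile(a[c],[.5,99.5]); m=(abs(b)<8)&(h>30)&(h<60)&(a<ce[0])&(a>ce[0]-70); g=P[m]
    t=(abs(b)<8)&(h>30)&(h<56)&(a>ce[1])&(a<ce[1]+40)
    print(k+1,'cover ctr (jig axes)',np.round(r[0],1),np.round(r[1],1),'ang %.1f'%r[2],'top %.1f'%np.median(h[c]),'| grip back %.1f h %.1f'%(np.percentile(a[m],.5)-ce[0] if m.sum() else np.nan,np.median(h[m])),'| tip out %.1f'%(np.percentile(a[t],99.5)-ce[1] if t.sum()>5 else np.nan))
plan(0,0,0,-98.85)
E
```

```text
1 cover ctr (jig axes) [2.2 0.8] [65.3 53.3] ang 89.9 top 66.1 | grip back -51.2 h 49.1 | tip out 17.7
2 cover ctr (jig axes) [ 2.  -1.3] [53.1 69. ] ang 0.1 top 66.2 | grip back -50.8 h 49.2 | tip out 17.4
3 cover ctr (jig axes) [ 2.6 -0.1] [68.6 53.3] ang 89.9 top 66.3 | grip back -52.2 h 49.3 | tip out 17.9
4 cover ctr (jig axes) [ 1.4 -1.5] [53.2 66.9] ang 0.0 top 66.4 | grip back -51.4 h 49.4 | tip out 17.6
t 61.8 at [513.0049 -33.5389 308.143 ] az -98.84 w 85.1 F [-0.0835  0.3408 -0.6415] | slide [ 308.8 -511.6   45.7] twist 0.000 (0.0 deg)
```

View pics/w10.png

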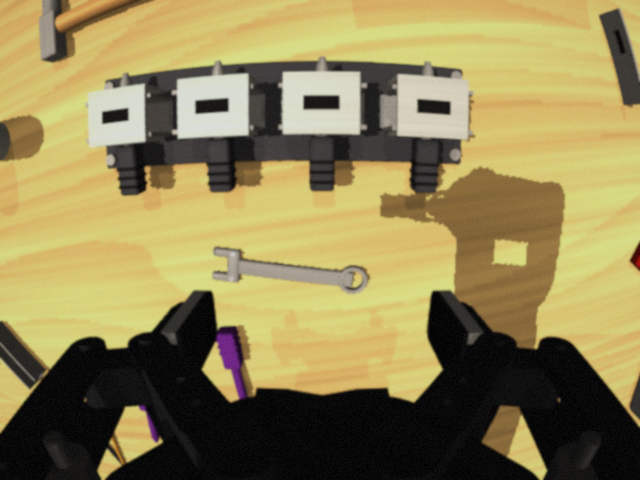

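```bash
python3 -c "
from cell import manip
print(manip.close_job())"
```

```text
the job is handed in; nothing more can be done
None
```

I set all four covers open side down on their own stubs, then drove a dark locating pin through each from the robot's side. The job was handed in at about 62 s. Nothing on the bench was knocked and the grip never slackened. I did not touch the purple and red look-alikes or the other bench items.

- **Covers:** all tops sit at 66.1–66.4 mm, against 66 expected. They lie square to the jig, at most about 1.5 mm off lengthwise. All are pushed 1.4–2.6 mm away from the robot, within the play on the stub.
- **Pins:** the last push met 4.5–7.7 N, so each shoulder was against its cover. While still gripped, the tips stood about 19 mm out.
- **Final view:** once released, each pin droops about 4° in its hole play.
  - The grip backs measured 50.8–52.2 mm from the cover faces, where 50 means home. Pin 3 read highest, at 52.2 mm from the far view and 50.5 mm from close up.
  - The tips read 17.4–17.9 mm out, not 19 mm.
  - I put both differences down to the droop and the camera's coarseness of about 1 mm at that distance, but I did not confirm that.

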